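# Caps rim-down under the dust cover, fallen stain bottles back on their feet

## Robot

A 7-joint arm with a two-finger parallel gripper is mounted at the origin on the work surface. World frame = base frame: x ahead of the robot, y to its left, z up, the work surface at z = 0. Lengths are in m, angles in rad, forces in N, time in s.
With the tool pointing down it reaches from about 0.4 to 0.85 m from the base axis. Payload 4.5 kg.
Tool frame: the origin (TCP) lies at the centre of the arm's flange, where the gripper is bolted on; the fingertips stand 166 mm ahead of it and the grasp point (between the pads) lies 147 mm ahead of it; z points along the fingers, y is the line along which they close (so a half turn about z gives the same grasp; the last joint's range is limited). The gripper opens to 88 mm and grips with 3 to 60 N. Pads are 18 mm wide; open, the fingers measure 123 mm over their backs; the gripper's body (75 mm by 187 mm) begins 45 mm behind the grasp point.
Start: joints at [1.38, 0.689, -0.195, 1.565, 0.157, 0.902, -0.215], TCP at [0.139, -0.609, 0.405] pointing down, gripper open.
Joint ranges: [-3.01, 3.01], [-0.46, 2.08], [-1.47, 1.51], [0.13, 2.56], [-1, 4.14], [0.04, 2.09], [-2.66, 2.66]. Speed limits (rad/s): [2.57, 2.57, 3.14, 3.14, 3.14, 3.14, 3.14].

## Interface

Orientations are given as a 3x3 rotation matrix whose columns are the frame's x, y, z axes.
In Python, from rig import read_state, grab_frame, hand_in gives the robot as it stands.
- The arm moves only by the tool step_arm, never from a script. Its argument "plan" is text: rows parted by semicolons, each of 7 numbers parted by spaces: the turn, a rotation vector about the tool's x, y, z in rad, then the shift along the tool's x, y, z in m, then the opening, from 0 (shut) to 1 (fully open). In form: rx ry rz x y z hand; .... A call has 1 to 8 rows; each row shifts and turns the commanded pose from where the row before left it, along the tool's axes as they then stand; what a row does not reach is not made up. A row lasts 1/10 s, in which the tool goes at most 50 mm and 8.59 degrees, less where a joint would pass 70% of its speed; a pose out of reach is approached as far as the arm can. A call with a gripper value outside its range is refused whole. The fingers move at their own pace and stop on an object; "force" is the grip in N (left out, the last holds). Time passes only in rows, so rows that do not move let the fingers close. It gives the time, the measured TCP pose, the force, the opening and the grip force at its end, in the units of the state.
- read_state(): the state, without advancing time (a new reading comes with each control period).
- grab_frame(name): name is "scene" or "top"; returns a dict with "frame" (480x640x3 uint8, blue, green, red), "camera_matrix" (3x3 intrinsics, pixels), "world_from_camera" (4x4, takes a point from camera to world coordinates). Camera axes: x right, y down, z forward; pixel columns grow to the right and rows downward; lengths in m; the calibration is good to about 2 mm. A picture is of the moment at which its call begins. There is no depth.
- hand_in(): hands the job in; it is judged then, once.
The state is a dict: "time_s": time; "joints": joint angles; "joint_velocities": joint speeds; "joint_efforts": joint torques, N m; "ee_pos": TCP position; "tcp_rot": TCP orientation; "ft_force": force on the tool from outside, world axes, zero at the start; "ft_torque": the same for the moment, N m; "finger_gap": opening from 0.0 (shut) to 1.0 (fully open); "gripper_force": force on a finger pad.
Only numpy, scipy, OpenCV 4.12 (cv2) and the standard library are available. Lean on these libraries where they do the work, as an engineer would, in place of code of your own. Each camera call takes 0.05 s, during which the arm holds its last target. There are 200 camera calls.

## Task

Tidy the stain bench: slide the cap tray's clear cover fully open, take every black cap out of the drip rack and lay each one flat in a pocket of the cap tray, open side down, and then slide the cover fully shut again. Also stand every bottle that has fallen over in the white spill tray upright again in that tray (before or after the caps, as you like), with the bottles already standing there still upright in it at the end, and do not disturb the other things on the bench.

Things in the scene. Friction and masses are not known exactly. Their poses are not given: they have to be found in the camera images.
- tray: white cap tray fixed to the bench, 250 (x) x 80 (y) x 14 mm, with a row of three round pockets along its x. Origin under its centre at bench level. An aluminium end rail, 46 mm high and 8 mm thick, stands at x = -129 and +129 mm (from y = -40 to +150 mm) and carries the clear sliding cover.
- pocket0 (a point): a point on the axis of pocket 0 of the cap tray (tray x = -76 mm), 24 mm above the bench, where the middle of a seated cap lies; the pocket's floor is 15 mm lower, 9 mm above the bench: round recess 52 mm in diameter and 5 mm deep, open upward; pockets are 76 mm apart
- pocket1 (a point): a point on the axis of pocket 1 of the cap tray (tray x = 0 mm), 24 mm above the bench, where the middle of a seated cap lies; the pocket's floor is 15 mm lower, 9 mm above the bench: round recess 52 mm in diameter and 5 mm deep, open upward; pockets are 76 mm apart
- pocket2 (a point): a point on the axis of pocket 2 of the cap tray (tray x = 76 mm), 24 mm above the bench, where the middle of a seated cap lies; the pocket's floor is 15 mm lower, 9 mm above the bench: round recess 52 mm in diameter and 5 mm deep, open upward; pockets are 76 mm apart
- cover (a joint): sliding clear cover of the cap tray, m: 0 = shut (over the pockets), 0.10 = fully open (moved along the tray's +y). It starts shut or up to 10 mm open. The panel is 266 (x) x 76 (y) mm, underside 47 mm and top 51 mm above the bench; it slides with about 1.2 N of friction and stays where it is left. With a cap in a pocket, 8 mm of room remain under it.
- cover_knob (a point): middle of the black round knob on the cover's centre, moving with it: 24 mm in diameter, from 51 to 77 mm above the bench; this point is 65 mm above the bench
- rack: grey drip rack fixed to the bench, base 235 (x) x 50 (y) x 8 mm, origin under its centre at bench level, with three wire cradles 76 mm apart along its x (at x = -76, 0, +76 mm). In each a cap stands on edge on two 6 mm wires 28 mm apart, between two 20 mm wide, 3 mm thick steel tabs that reach 30 mm above the bench at y = -19 and +19 mm
- cap0: black ribbed screw cap, hollow, 46 mm outside diameter, 30 mm high, 22 g. Origin on its axis at mid-height; +z points along its axis to the CLOSED flat top (15 mm away; the OPEN rim is 15 mm the other way), so +z up means open side down. Starts on edge in a cradle of the rack, closed top towards the rack's +y or -y, axis level, 36 mm above the bench. May be absent.
- cap1: black ribbed screw cap, hollow, 46 mm outside diameter, 30 mm high, 22 g. Origin on its axis at mid-height; +z points along its axis to the CLOSED flat top (15 mm away; the OPEN rim is 15 mm the other way), so +z up means open side down. Starts on edge in a cradle of the rack, closed top towards the rack's +y or -y, axis level, 36 mm above the bench. May be absent.
- cap2: black ribbed screw cap, hollow, 46 mm outside diameter, 30 mm high, 22 g. Origin on its axis at mid-height; +z points along its axis to the CLOSED flat top (15 mm away; the OPEN rim is 15 mm the other way), so +z up means open side down. Starts on edge in a cradle of the rack, closed top towards the rack's +y or -y, axis level, 36 mm above the bench. May be absent.
- lane: white spill tray fixed to the bench, 170 (x) x 460 (y) mm with a 5 mm floor and 5 mm thick edges 13 mm high (8 mm above its floor); origin under its centre at bench level; long side along its y
- tip0: square amber bottle with paper label and round black cap, 40 x 40 mm section, body 74 mm tall, then a neck and the 29 mm black cap up to 100 mm overall, about 0.14 kg; origin at the centre of its base, +z along its axis to the neck. Starts lying in the spill tray on a flat side, neck roughly towards the tray's +x (away from the robot), axis 25 mm above the bench. May be absent.
- tip1: square amber bottle with paper label and round black cap, 40 x 40 mm section, body 74 mm tall, then a neck and the 29 mm black cap up to 100 mm overall, about 0.14 kg; origin at the centre of its base, +z along its axis to the neck. Starts lying in the spill tray on a flat side, neck roughly towards the tray's +x (away from the robot), axis 25 mm above the bench. May be absent.
- tip2: square amber bottle with paper label and round black cap, 40 x 40 mm section, body 74 mm tall, then a neck and the 29 mm black cap up to 100 mm overall, about 0.14 kg; origin at the centre of its base, +z along its axis to the neck. Starts lying in the spill tray on a flat side, neck roughly towards the tray's +x (away from the robot), axis 25 mm above the bench. May be absent.
- stand0: square amber bottle with paper label and round black cap, 40 x 40 mm section, body 74 mm tall, then a neck and the 29 mm black cap up to 100 mm overall, about 0.14 kg; origin at the centre of its base, +z along its axis to the neck. It starts standing in the spill tray and must be standing there at the end.
- stand1: square amber bottle with paper label and round black cap, 40 x 40 mm section, body 74 mm tall, then a neck and the 29 mm black cap up to 100 mm overall, about 0.14 kg; origin at the centre of its base, +z along its axis to the neck. It starts standing in the spill tray and must be standing there at the end.
- jar: bystander: glass jar with a green lid, 60 mm in diameter, 85 mm tall, origin under its centre; leave alone
- pen: bystander: black pen, 134 mm long, 10 mm thick, lying along its x; leave alone
- spatula: bystander: lab spatula, 160 mm long, black handle, lying along its x; leave alone
- beaker: bystander: glass beaker, 72 mm in diameter, 90 mm tall, origin under its centre; leave alone
- slidebox: bystander: clear open box, 90 x 75 x 30 mm, origin under its centre; leave alone

How it is judged:
By the outcome, as a careful person would: the job done as asked, in the order asked, and still so for the second after the job is handed in, with the robot touching nothing.
Of cap0, cap1, cap2 only 2 to 3 are there at a start; the rules pass over those that are not, and their reading is None.
Of tip0, tip1, tip2 only 2 to 3 are there at a start; the rules pass over those that are not, and their reading is None.
At some moment in a run one of tip0, tip1, tip2 may be knocked a few centimetres aside while the robot is not near it.
It also fails if it takes over 210 s, if anything falls off the work surface, if the arm or the gripper's body presses on something with over 40 N, if the wrist force passes 120 N, or if a joint passes its speed limit or range.

## Working session

There is one attempt and no reset: what is moved stays moved. The work goes in short steps, Python scripts to look and compute and a tool call to move; the robot and the scene stay as the last step left them, time stands still between calls to the robot, and variables do not carry over. Pictures are saved under pics/ and viewed, at most 14 in all, crops included, and the job is handed in when it is done.

Besides the shell and the picture viewer there is one more tool, called after "Request:" as a command line: name --argument value ..., lists and objects as JSON in quotes. step_arm: Moves the arm, as the interface text tells. Its arguments: {"type":"object","properties":{"plan":{"type":"string"},"force":{"type":"number"}},"required":["plan"]}

```bash
ls; mkdir -p pics; python3 - <<'E'
from rig import *
import cv2
s=read_state();print({k:s[k] for k in("time_s","ee_pos","tcp_rot","finger_gap")})
for n in("scene","top"):
    f=grab_frame(n);cv2.imwrite(f"pics/{n}0.png",f["frame"]);print(f["camera_matrix"],f["world_from_camera"])
E
```

```text
pics
{'time_s': 0.0, 'ee_pos': array([ 0.1391993 , -0.6089714 ,  0.40392414]), 'tcp_rot': array([[ 9.74834561e-01,  2.22928892e-01, -5.35957877e-04],
       [ 2.22929496e-01, -9.74833007e-01,  1.74579423e-03],
       [-1.33281455e-04, -1.82134137e-03, -9.99998332e-01]]), 'finger_gap': 1.002510732731754}
[[509.23036146   0.         311.28745993]
 [  0.         509.23036146 245.0322412 ]
 [  0.           0.           1.        ]] [[ 0.68074056  0.55489172 -0.4782128   1.11577497]
 [ 0.73246763 -0.5237667   0.43492483 -0.46228259]
 [-0.00913575 -0.64634637 -0.76298946  0.88522292]
 [ 0.          0.          0.          1.        ]]
[[596.60765332   0.         326.56445274]
 [  0.         596.60765332 240.08226332]
 [  0.           0.           1.        ]] [[-0.00447245 -0.98615592  0.16576036  0.37160673]
 [-0.99991375  0.00236323 -0.01291955  0.02331623]
 [ 0.01234896 -0.16580385 -0.98608143  1.48047666]
 [ 0.          0.          0.          1.        ]]
```

View pics/scene0.png

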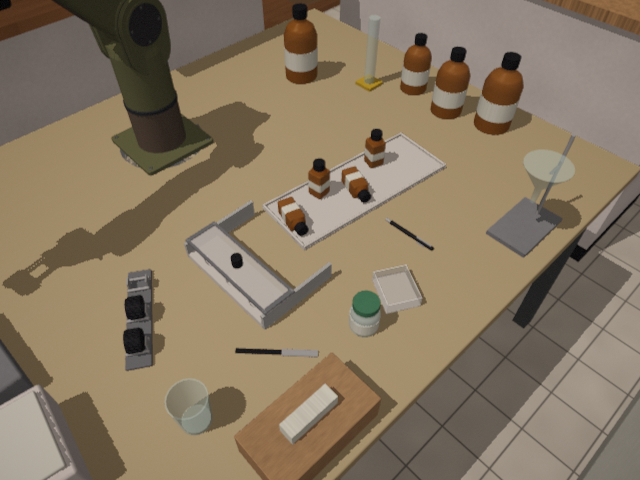

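View pics/top0.png

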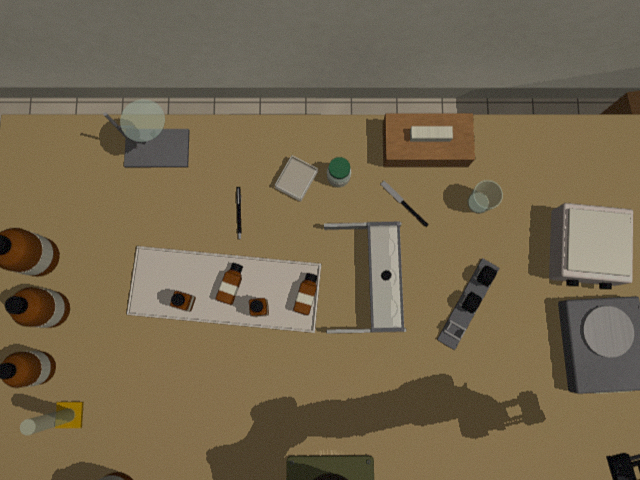

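The scene shows two caps in the rack (135,308 and 134,341), two fallen bottles (292,215; 355,184) and two standing ones (319,180; 375,150). In the top view the knob is at (386,275), the caps at (486,275) and (471,302), the fallen bottles at (230,285) and (306,295), and the standing ones at (181,300) and (258,307). I'll enlarge these areas.

```bash
cat > h.py <<'E'
import numpy as np,cv2
from rig import *
def cast(f,uv,z):
    "pixels -> world points on plane z"
    T=f["world_from_camera"];uv=np.atleast_2d(np.array(uv,float))
    d=np.c_[uv,np.ones(len(uv))]@np.linalg.inv(f["camera_matrix"]).T@T[:3,:3].T
    return T[:3,3]+d*((z-T[2,3])/d[:,2])[:,None]
def proj(f,p):
    T=np.linalg.inv(f["world_from_camera"]);p=np.atleast_2d(p)
    c=(p@T[:3,:3].T+T[:3,3])@f["camera_matrix"].T
    return c[:,:2]/c[:,2:]
E
python3 - <<'E'
import cv2
t=cv2.imread("pics/top0.png");s=cv2.imread("pics/scene0.png")
a=cv2.resize(t[215:355,310:510],None,fx=4,fy=4,interpolation=3)
cv2.imwrite("pics/a.png",a)
cv2.imwrite("pics/b.png",cv2.resize(t[235:345,120:330],None,fx=3.8,fy=3.8,interpolation=3))
cv2.imwrite("pics/c.png",cv2.resize(s[200:380,110:340],None,fx=3.3,fy=3.3,interpolation=3))
E
```

```text
(no output)
```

View pics/a.png

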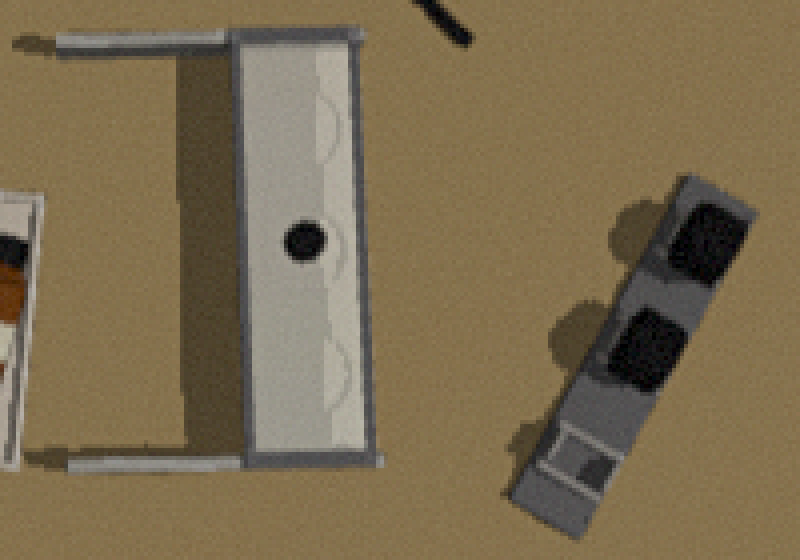

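View pics/b.png

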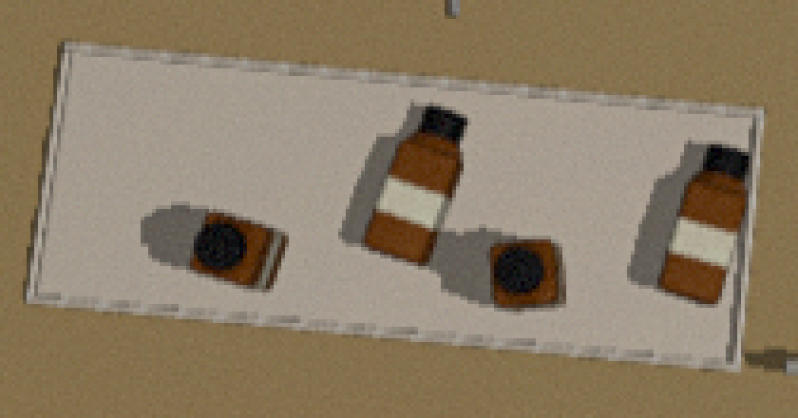

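View pics/c.png

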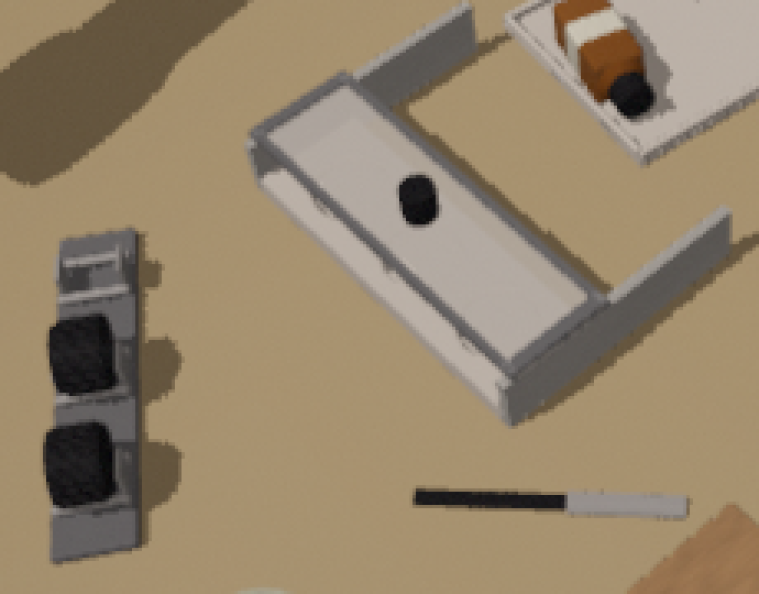

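Crop a shows the tray with the knob at full-frame (386,275), rail ends at (324,225), (401,223), (327,331) and (405,330), and caps in two of the three cradles. The third cradle, at (454,330), is empty. Crop b shows the two lying bottles with their necks up in the image. Crop c doesn't show which end of each cap is closed. Next I'll measure positions and brighten the caps.

```bash
cat >> h.py <<'E'
def blobs(img,kind,roi,amin=25):
    hsv=cv2.cvtColor(img,cv2.COLOR_BGR2HSV);H,S,V=cv2.split(hsv)
    m=(V<45) if kind=="black" else ((S>150)&(H<18)&(V>50))
    u0,v0,u1,v1=roi;k=np.zeros(m.shape,np.uint8);k[v0:v1,u0:u1]=m[v0:v1,u0:u1]
    n,l,s,c=cv2.connectedComponentsWithStats(k)
    return [(c[i],s[i],l==i) for i in range(1,n) if s[i,4]>=amin]
E
python3 - <<'E'
from h import *
np.set_printoptions(precision=4,suppress=True)
f=grab_frame("top");t=f["frame"];g=grab_frame("scene")
A=lambda *p:[(310+u/4,215+v/4) for u,v in p]
print("rail ends",cast(f,A((57,41),(362,33),(68,463),(382,461)),.046))
print("tray top corners z51/",cast(f,A((236,35),(365,35),(247,463),(378,463)),.048))
print("knob",cast(f,A((304,241)),.077))
print("rack",cast(f,A((690,175),(757,213),(580,540),(508,495)),.008))
for n,fr,roi in(("top",f,(440,255,500,320)),("scene",g,(110,285,160,360))):
    for c,s,_ in blobs(fr["frame"],"black",roi): print(n,"cap",c,s,cast(fr,c,.036))
B=lambda *p:[(120+u/3.8,235+v/3.8) for u,v in p]
print("lane",cast(f,B((65,42),(763,108),(738,370),(28,300)),.013))
for k in("black","amber"):
    for c,s,_ in blobs(t,k,(130,245,322,335),15): print(k,c,s,cast(f,c,.025),cast(f,c,.1)[0,:2])
print("bottle base mids",cast(f,B((397,257),(690,296)),.03))
e=[]
for fr,(u0,v0,u1,v1) in((t,(445,255,505,320)),(g["frame"],(110,285,170,360))):
    c=fr[v0:v1,u0:u1].astype(float);c=np.clip(c*4,0,255).astype(np.uint8)
    e.append(cv2.resize(c,(390,480),interpolation=3))
cv2.imwrite("pics/d.png",np.hstack(e))
E
```

```text
rail ends [[ 0.6496  0.01    0.046 ]
 [ 0.6542 -0.1771  0.046 ]
 [ 0.3941  0.0045  0.046 ]
 [ 0.3945 -0.1825  0.046 ]]
tray top corners z51/ [[ 0.6527 -0.0995  0.048 ]
 [ 0.6525 -0.1786  0.048 ]
 [ 0.3937 -0.1019  0.048 ]
 [ 0.3933 -0.1798  0.048 ]]
knob [[ 0.5229 -0.1353  0.077 ]]
rack [[ 0.5709 -0.3853  0.008 ]
 [ 0.5469 -0.4261  0.008 ]
 [ 0.3471 -0.3074  0.008 ]
 [ 0.3743 -0.2644  0.008 ]]
top cap [485.8741 275.6978] [476 266  21  21 278] [[ 0.5254 -0.3838  0.036 ]]
top cap [470.6702 302.4947] [455 292  27  21 285] [[ 0.4604 -0.3437  0.036 ]]
scene cap [134.4988 307.2801] [125 295  21  25 407] [[ 0.461  -0.3442  0.036 ]]
scene cap [133.787  340.3891] [124 328  21  26 460] [[ 0.5261 -0.3837  0.036 ]]
lane [[0.6044 0.4741 0.013 ]
 [0.5597 0.0187 0.013 ]
 [0.3909 0.0351 0.013 ]
 [0.4372 0.4897 0.013 ]]
black [235.8592 267.2394] [230 263  12  10  71] [[0.5493 0.2268 0.025 ]] [0.5402 0.2164]
black [310.6575 277.1781] [305 273  12   9  73] [[0.5243 0.0436 0.025 ]] [0.5164 0.0426]
black [177.4889 299.3185] [171 293  14  13 135] [[0.4714 0.3666 0.025 ]] [0.4663 0.3489]
black [256.0709 305.7559] [250 300  13  12 127] [[0.4552 0.176  0.025 ]] [0.4508 0.1681]
amber [232.1827 277.2644] [223 270  18  16 208] [[0.5247 0.2353 0.025 ]] [0.5168 0.2244]
amber [307.7222 287.2828] [299 280  17  16 198] [[0.4996 0.0508 0.025 ]] [0.493  0.0493]
amber [183.2057 301.0993] [170 291  22  19 141] [[0.4671 0.3526 0.025 ]] [0.4621 0.3356]
amber [224.7898 297.1847] [216 291  19  13 157] [[0.4762 0.2522 0.025 ]] [0.4708 0.2404]
amber [250.4 301. ] [249 299   5   6  15] [[0.4667 0.1899 0.025 ]] [0.4618 0.1813]
amber [260.3729 308.3051] [250 299  17  17 118] [[0.449  0.1655 0.025 ]] [0.445  0.1581]
amber [301.7075 307.8707] [294 302  17  13 147] [[0.4496 0.0653 0.025 ]] [0.4456 0.0631]
bottle base mids [[0.4627 0.2518 0.03  ]
 [0.4373 0.0654 0.03  ]]
```

View pics/d.png

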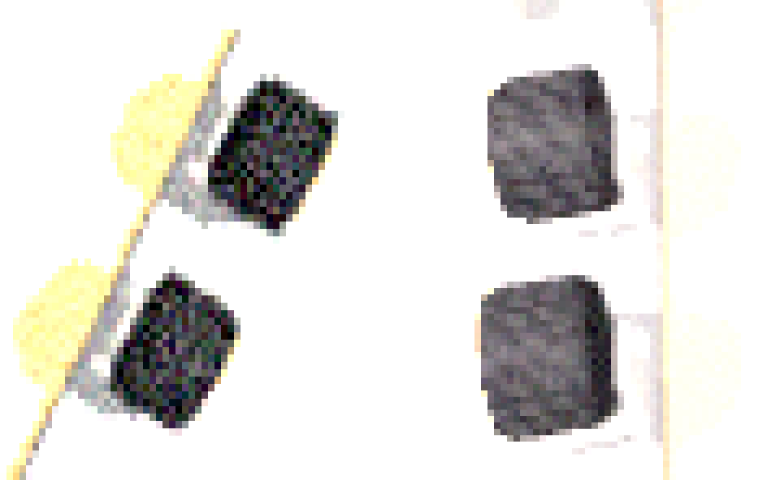

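Positions found: the tray origin is about (0.524, -0.141) with a yaw of about 1.1° and the cover about 5 mm open. The caps are at (0.4605, -0.344) and (0.5257, -0.384). The brightened caps don't settle which end is closed, so I'll check each one while it is held. Cover first.

```bash
cat >> h.py <<'E'
from scipy.spatial.transform import Rotation as Ro
def down(yaw): # tool x at yaw, pointing down
    c,s=np.cos(yaw),np.sin(yaw);return np.array([[c,s,0],[s,-c,0],[0,0,-1.]])
def lean(a,y): # a: tool z (approach), y: closing direction; nearest of the two half turns
    a=np.array(a,float);a/=np.linalg.norm(a);y=np.array(y,float);y-=a*(a@y);y/=np.linalg.norm(y)
    c=[np.c_[np.cross(q,a),q,a] for q in(y,-y)]
    return c
def go(R,gp,cur=None):
    "print: turn (rotvec tool axes) first, then shift in turned axes, to bring grasp point to gp"
    s=read_state();Rc,p=cur or (s["tcp_rot"],s["ee_pos"])
    r=Ro.from_matrix(Rc.T@R).as_rotvec();t=R.T@(np.array(gp)-.147*R[:,2]-p)
    n=int(np.ceil(np.linalg.norm(r)/.14));m=int(np.ceil(np.linalg.norm(t)/.045))
    print("turn",r.round(4),"rows",n,(r/max(n,1)).round(4),"| shift",t.round(4),"rows",m,(t/max(m,1)).round(4))
    return R,np.array(gp)-.147*R[:,2]
E
python3 - <<'E'
from h import *
R=down(np.radians(1.1))
c=go(R,(.523,-.1353,.14));go(R,(.523,-.1353,.074),c)
E
```

```text
turn [-1.000e-03  2.000e-04  2.056e-01] rows 2 [-5.000e-04  1.000e-04  1.028e-01] | shift [ 0.3928 -0.4664  0.1172] rows 14 [ 0.0281 -0.0333  0.0084]
turn [0. 0. 0.] rows 0 [0. 0. 0.] | shift [0.    0.    0.066] rows 2 [0.    0.    0.033]
```

Request:
step_arm --plan "0 0 0.103 0 0 0 0.6; 0 0 0.103 0 0 0 0.6; 0 0 0 0.028 -0.0333 0.008 0.6; 0 0 0 0.028 -0.0333 0.008 0.6; 0 0 0 0.028 -0.0333 0.008 0.6; 0 0 0 0.028 -0.0333 0.008 0.6; 0 0 0 0.028 -0.0333 0.008 0.6; 0 0 0 0.028 -0.0333 0.008 0.6" --force 12

```text
time_s: 1.0
ee_pos: [0.3044, -0.405, 0.3565]
tcp_rot: [[1.0, 0.019, 0.0], [0.019, -1.0, -0.0], [0.0, 0.0, -1.0]]
ft_force: [0.1, 0.5, -1.0]
finger_gap: 0.599
gripper_force: 0.0
```

Request:
step_arm --plan "0 0 0 0.028 -0.0333 0.008 0.6; 0 0 0 0.028 -0.0333 0.008 0.6; 0 0 0 0.028 -0.0333 0.008 0.6; 0 0 0 0.028 -0.0333 0.008 0.6; 0 0 0 0.028 -0.0333 0.008 0.6; 0 0 0 0.028 -0.0333 0.008 0.6; 0 0 0 0.028 -0.0333 0.008 0.6; 0 0 0 0.028 -0.0333 0.008 0.6"

```text
time_s: 1.8
ee_pos: [0.5235, -0.1342, 0.2923]
tcp_rot: [[1.0, 0.019, 0.0], [0.019, -1.0, -0.0], [0.0, 0.0, -1.0]]
ft_force: [0.5, -0.5, 0.6]
finger_gap: 0.597
gripper_force: 0.0
```

```bash
python3 - <<'E'
from h import *
R=down(np.radians(1.1))
go(R,(.523,-.1353,.074)); s=read_state();print(s["time_s"],s["ee_pos"],s["finger_gap"],s["ft_force"])
E
```

```text
turn [ 0.0001 -0.     -0.0001] rows 1 [ 0.0001 -0.     -0.0001] | shift [-0.0006  0.0011  0.0713] rows 2 [-0.0003  0.0006  0.0357]
1.8 [ 0.52354981 -0.13417209  0.29230953] 0.5972930230525542 [ 0.52623047 -0.52702097  0.64779765]
```

Tracking is accurate. Next: descend, grip the knob, and drag it about 95 mm in +y (tool -y).

Request:
step_arm --plan "0 0 0 0 0.001 0.036 0.6; 0 0 0 0 0 0.025 0.6; 0 0 0 0 0 0.01 0.6; 0 0 0 0 0 0 0.1; 0 0 0 0 0 0 0.1; 0 0 0 0 0 0 0.1; 0 0 0 0 0 0 0.1; 0 0 0 0 0 0 0.1"

```text
time_s: 2.6
ee_pos: [0.523, -0.1369, 0.2228]
tcp_rot: [[1.0, 0.019, 0.002], [0.019, -1.0, -0.0], [0.002, 0.0, -1.0]]
ft_force: [-0.3, 0.4, 5.4]
finger_gap: 0.266
gripper_force: 12.0
```

Request:
step_arm --plan "0 0 0 0 -0.015 0 0.1; 0 0 0 0 -0.015 0 0.1; 0 0 0 0 -0.015 0 0.1; 0 0 0 0 -0.015 0 0.1; 0 0 0 0 -0.015 0 0.1; 0 0 0 0 -0.012 0 0.1; 0 0 0 0 -0.004 0 0.1; 0 0 0 0 0 0 0.1"

```text
time_s: 3.4
ee_pos: [0.5212, -0.0438, 0.2228]
tcp_rot: [[1.0, 0.021, 0.002], [0.021, -1.0, 0.001], [0.002, -0.001, -1.0]]
ft_force: [-0.4, 2.9, 9.1]
finger_gap: 0.27
gripper_force: 12.0
```

Request:
step_arm --plan "0 0 0 0 -0.003 0 0.1; 0 0 0 0 -0.002 0 0.1; 0 0 0 0 -0.001 0 0.1; 0 0 0 0 0 0 0.1"

```text
time_s: 3.8
ee_pos: [0.5211, -0.0395, 0.2228]
tcp_rot: [[1.0, 0.019, 0.002], [0.019, -1.0, -0.001], [0.002, 0.001, -1.0]]
ft_force: [-1.3, -1.4, 9.0]
finger_gap: 0.263
gripper_force: 12.0
```

Request:
step_arm --plan "0 0 0 0 -0.003 0 0.1; 0 0 0 0 -0.002 0 0.1; 0 0 0 0 0 0 0.1"

```text
time_s: 4.1
ee_pos: [0.521, -0.0385, 0.2227]
tcp_rot: [[1.0, 0.014, 0.003], [0.014, -1.0, -0.006], [0.003, 0.006, -1.0]]
ft_force: [0.9, -10.0, 6.3]
finger_gap: 0.267
gripper_force: 12.0
```

Request:
step_arm --plan "0 0 0 0 -0.002 0 0.1; 0 0 0 0 -0.002 0 0.1; 0 0 0 0 0 0 0.1"

```text
time_s: 4.4
ee_pos: [0.521, -0.0376, 0.2227]
tcp_rot: [[1.0, 0.01, 0.004], [0.01, -1.0, -0.011], [0.003, 0.011, -1.0]]
ft_force: [0.5, -18.8, 4.3]
finger_gap: 0.269
gripper_force: 12.0
```

The cover is at its stop, so I'll release it and look more closely at the caps with averaged frames.

Request:
step_arm --plan "0 0 0 0 0.006 0 0.6; 0 0 0 0 0 0 0.6; 0 0 0 0 0 0 0.6; 0 0 0 0 0 0 0.6; 0 0 0 0 0 -0.03 0.6; 0 0 0 0 0 -0.04 0.6; 0 0 0 0 0 -0.04 0.6; 0 0 0 0 0 -0.04 0.6"

```text
time_s: 5.2
ee_pos: [0.5203, -0.0358, 0.3731]
tcp_rot: [[1.0, 0.02, -0.001], [0.02, -1.0, 0.001], [-0.001, -0.001, -1.0]]
ft_force: [0.7, -0.1, -0.6]
finger_gap: 0.599
gripper_force: 0.0
```

```bash
python3 - <<'E'
from h import *
e=[]
for n,(u0,v0,u1,v1) in(("scene",(115,288,155,361)),("top",(452,260,500,318))):
    F=np.mean([grab_frame(n)["frame"].astype(float) for _ in range(12)],0)
    c=np.clip(F[v0:v1,u0:u1]*(5 if n=="scene" else 7),0,255).astype(np.uint8)
    e.append(cv2.resize(c,(360,590),interpolation=cv2.INTER_CUBIC))
cv2.imwrite("pics/e.png",np.hstack(e))
g=grab_frame("top");print(cast(g,[np.mean([b[0] for b in blobs(g["frame"],"black",(330,255,400,300))],0)],.077))
E
```

```text
[[ 0.52910747 -0.09648863  0.077     ]]
```

View pics/e.png

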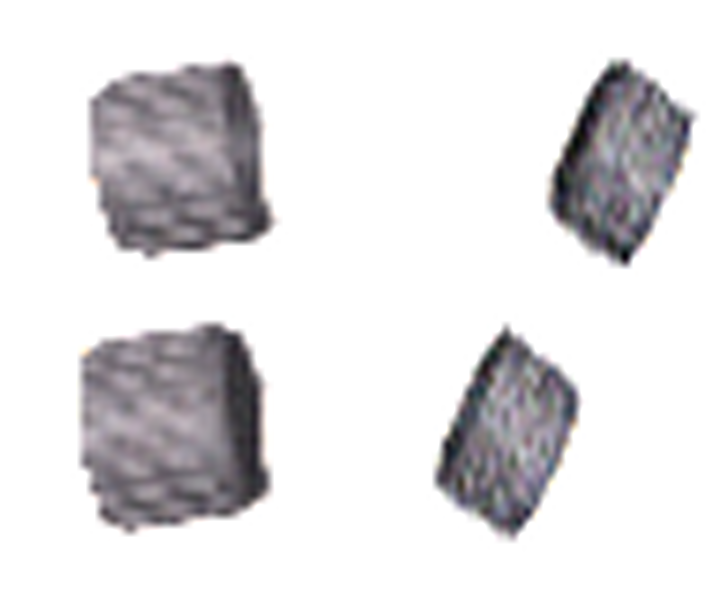

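The caps' closed ends have rounded corners. The far cap (0.526, -0.384) has them on its +n side (left in the top view), and the near cap on its -n side. Both views agree. I'll take the far cap first, with the tool leaning 45° towards +n.

```bash
cat >> h.py <<'E'
rx=np.array([.853,-.522,0]);rn=np.array([.522,.853,0]);up=np.array([0,0,1.])
tx=np.array([1,.019,0]);ty=np.array([-.019,1,0]);T0=np.array([.5235,-.139,0])
E
python3 - <<'E'
from h import *
print(read_state()["joints"])
c=np.array([.5257,-.3838,.036]);n=rn
gp=c+.0122*n+.0042*up
for R in lean(-n-up,rx):
    k=go(R,gp-.10*R[:,2]); go(R,gp,k)
E
```

```text
[-0.06052345  0.60271946  0.06867002  1.91921252 -0.0667183   0.62170844
 -1.50163366]
turn [-0.393  -0.7172 -0.949 ] rows 9 [-0.0437 -0.0797 -0.1054] | shift [0.0357 0.1854 0.1862] rows 6 [0.0059 0.0309 0.031 ]
turn [0. 0. 0.] rows 0 [0. 0. 0.] | shift [0.  0.  0.1] rows 3 [0.     0.     0.0333]
turn [-0.832   0.4559  2.0085] rows 16 [-0.052   0.0285  0.1255] | shift [-0.0357 -0.1854  0.1862] rows 6 [-0.0059 -0.0309  0.031 ]
turn [0. 0. 0.] rows 0 [0. 0. 0.] | shift [-0.  -0.   0.1] rows 3 [-0.     -0.      0.0333]
```

Option 2 (+2.0 rad about z) suits joint 7.

Request:
step_arm --plan "-0.052 0.0285 0.1255 0 0 0 0.65; -0.052 0.0285 0.1255 0 0 0 0.65; -0.052 0.0285 0.1255 0 0 0 0.65; -0.052 0.0285 0.1255 0 0 0 0.65; -0.052 0.0285 0.1255 0 0 0 0.65; -0.052 0.0285 0.1255 0 0 0 0.65; -0.052 0.0285 0.1255 0 0 0 0.65; -0.052 0.0285 0.1255 0 0 0 0.65"

```text
time_s: 7.25
ee_pos: [0.5206, -0.0363, 0.3719]
tcp_rot: [[0.533, -0.846, 0.004], [-0.759, -0.48, -0.44], [0.375, 0.232, -0.898]]
ft_force: [0.1, -0.5, -0.6]
finger_gap: 0.649
gripper_force: 0.0
```

Request:
step_arm --plan "-0.052 0.0285 0.1255 0 0 0 0.65; -0.052 0.0285 0.1255 0 0 0 0.65; -0.052 0.0285 0.1255 0 0 0 0.65; -0.052 0.0285 0.1255 0 0 0 0.65; -0.052 0.0285 0.1255 0 0 0 0.65; -0.052 0.0285 0.1255 0 0 0 0.65; -0.052 0.0285 0.1255 0 0 0 0.65; -0.052 0.0285 0.1255 0 0 0 0.65"

```text
time_s: 8.05
ee_pos: [0.4894, -0.0749, 0.3423]
tcp_rot: [[-0.326, -0.885, -0.332], [-0.66, 0.465, -0.59], [0.676, 0.027, -0.736]]
ft_force: [0.4, -1.0, -0.2]
finger_gap: 0.649
gripper_force: 0.0
```

Request:
step_arm --plan "0 0 0 -0.006 -0.031 0.031 0.65; 0 0 0 -0.006 -0.031 0.031 0.65; 0 0 0 -0.006 -0.031 0.031 0.65; 0 0 0 -0.006 -0.031 0.031 0.65; 0 0 0 -0.006 -0.031 0.031 0.65; 0 0 0 -0.006 -0.031 0.031 0.65; 0 0 0 0 0 0 0.65"

```text
time_s: 8.75
ee_pos: [0.6007, -0.2524, 0.1729]
tcp_rot: [[-0.328, -0.882, -0.339], [-0.661, 0.471, -0.584], [0.675, 0.032, -0.737]]
ft_force: [-0.4, 0.1, -0.3]
finger_gap: 0.65
gripper_force: 0.0
```

```bash
python3 - <<'E'
from h import *
print(read_state()["joints"],read_state()["time_s"])
c=np.array([.5257,-.3838,.036]);n=rn
gp=c+.0122*n+.0042*up
R=lean(-n-up,rx)[1]
go(R,gp)
E
```

```text
[-0.33157971  1.61962084  1.41054927  1.55193149 -0.95211949  0.98994634
 -2.64632749] 8.75
turn [-0.017   0.0432  0.0646] rows 1 [-0.017   0.0432  0.0646] | shift [ 0.0045 -0.0046  0.0451] rows 2 [ 0.0022 -0.0023  0.0226]
```

My sign for joint 7 was wrong and it is near its limit. I'll back off and do the half turn the other way.

Request:
step_arm --plan "0 0 0 0 0 -0.04 0.65; 0 0 0 0 0 -0.04 0.65; 0 0 0 0 0 -0.04 0.65; 0 0 -0.14 0 0 0 0.65; 0 0 -0.14 0 0 0 0.65; 0 0 -0.14 0 0 0 0.65; 0 0 -0.14 0 0 0 0.65; 0 0 -0.14 0 0 0 0.65"

```text
time_s: 9.55
ee_pos: [0.6213, -0.186, 0.2684]
tcp_rot: [[0.337, -0.887, -0.315], [-0.807, -0.1, -0.583], [0.485, 0.451, -0.749]]
ft_force: [-0.1, -0.8, 0.6]
finger_gap: 0.648
gripper_force: 0.0
```

Request:
step_arm --plan "0 0 -0.14 0 0 0 0.65; 0 0 -0.14 0 0 0 0.65; 0 0 -0.14 0 0 0 0.65; 0 0 -0.14 0 0 0 0.65; 0 0 -0.14 0 0 0 0.65; 0 0 -0.14 0 0 0 0.65; 0 0 -0.14 0 0 0 0.65; 0 0 -0.14 0 0 0 0.65"

```text
time_s: 10.35
ee_pos: [0.6212, -0.1861, 0.2684]
tcp_rot: [[0.945, -0.082, -0.315], [-0.261, -0.769, -0.583], [-0.195, 0.634, -0.749]]
ft_force: [-0.7, 0.5, -0.0]
finger_gap: 0.648
gripper_force: 0.0
```

Request:
step_arm --plan "0 0 -0.14 0 0 0 0.65; 0 0 -0.14 0 0 0 0.65; 0 0 -0.14 0 0 0 0.65; 0 0 -0.14 0 0 0 0.65; 0 0 -0.14 0 0 0 0.65; 0 0 -0.14 0 0 0 0.65; 0 0 -0.14 0 0 0 0.65; 0 0 -0.14 0 0 0 0.65"

```text
time_s: 11.15
ee_pos: [0.6211, -0.1862, 0.2685]
tcp_rot: [[0.486, 0.815, -0.315], [0.578, -0.57, -0.583], [-0.655, 0.101, -0.749]]
ft_force: [0.4, 0.9, 0.5]
finger_gap: 0.65
gripper_force: 0.0
```

```bash
python3 - <<'E'
from h import *
print(read_state()["joints"],read_state()["time_s"])
c=np.array([.5257,-.3838,.036]);n=rn
gp=c+.0122*n+.0042*up
R=lean(-n-up,rx)[0]
k=go(R,gp-.1*R[:,2]);go(R,gp,k)
E
```

```text
[-0.28289758  1.12375927  0.76286431  1.53407523  0.01795301  0.87507785
 -0.46392302] 11.15
turn [ 0.032  -0.0633 -0.1139] rows 1 [ 0.032  -0.0633 -0.1139] | shift [0.0156 0.0218 0.0602] rows 2 [0.0078 0.0109 0.0301]
turn [0. 0. 0.] rows 0 [0. 0. 0.] | shift [0.  0.  0.1] rows 3 [0.     0.     0.0333]
```

The joints are comfortable now. I'll approach and grip.

Request:
step_arm --plan "0.032 -0.063 -0.114 0 0 0 0.65; 0 0 0 0.008 0.011 0.03 0.65; 0 0 0 0.008 0.011 0.03 0.65; 0 0 0 0 0 0 0.65"

```text
time_s: 11.55
ee_pos: [0.6218, -0.2262, 0.2116]
tcp_rot: [[0.373, 0.849, -0.375], [0.599, -0.529, -0.601], [-0.709, -0.001, -0.706]]
ft_force: [-1.6, -0.3, 0.3]
finger_gap: 0.651
gripper_force: 0.0
```

```bash
python3 - <<'E'
from h import *
c=np.array([.5257,-.3838,.036]);n=rn
gp=c+.0122*n+.0042*up
go(lean(-n-up,rx)[0],gp)
E
```

```text
turn [-0.0065  0.002  -0.005 ] rows 1 [-0.0065  0.002  -0.005 ] | shift [-0.0007  0.0003  0.0961] rows 3 [-0.0002  0.0001  0.032 ]
```

Request:
step_arm --plan "-0.006 0.002 -0.005 0 0 0.032 0.65; 0 0 0 0 0 0.032 0.65; 0 0 0 0 0 0.02 0.65; 0 0 0 -0.0005 0 0.012 0.65; 0 0 0 0 0 0 0.65; 0 0 0 0 0 0 0.4; 0 0 0 0 0 0 0.4; 0 0 0 0 0 0 0.4" --force 10

```text
time_s: 12.35
ee_pos: [0.5879, -0.2819, 0.1477]
tcp_rot: [[0.371, 0.853, -0.367], [0.603, -0.522, -0.603], [-0.706, 0.002, -0.708]]
ft_force: [-3.7, 5.1, 2.8]
finger_gap: 0.516
gripper_force: 10.0
```

Request:
step_arm --plan "0 0 0 0 0 0 0.4; 0 0 0 0 0 0 0.4; 0 0 0 0 0 0 0.4"

```text
time_s: 12.65
ee_pos: [0.5879, -0.2818, 0.1477]
tcp_rot: [[0.371, 0.853, -0.367], [0.603, -0.522, -0.603], [-0.706, 0.002, -0.708]]
ft_force: [-4.1, 4.3, 4.3]
finger_gap: 0.516
gripper_force: 10.0
```

The cap is gripped (45 mm). Lift it, then turn it closed side up.

Request:
step_arm --plan "0 0 0 -0.014 0 -0.014 0.4; 0 0 0 -0.028 0 -0.028 0.4; 0 0 0 -0.028 0 -0.028 0.4; 0 0 0 -0.028 0 -0.028 0.4; 0 0 0 -0.028 0 -0.028 0.4; 0 0 0 0 0 0 0.4"

```text
time_s: 13.25
ee_pos: [0.5891, -0.2843, 0.3323]
tcp_rot: [[0.378, 0.855, -0.356], [0.6, -0.519, -0.609], [-0.705, 0.016, -0.709]]
ft_force: [0.8, -0.2, -0.3]
finger_gap: 0.523
gripper_force: 10.0
```

```bash
cat >> h.py <<'E'
def capin(R,p,c): return R.T@(np.array(c)-p)     # cap centre in tool frame
def goc(R,c,q,cur=None):
    "like go, but brings tool-frame point q to c"
    return go(R,np.array(c)-R@q+.147*R[:,2],cur)
E
python3 - <<'E'
from h import *
s=read_state();print(s["joints"],s["time_s"])
Rg=lean(-rn-up,rx)[0];q=capin(Rg,np.array([.5879,-.2818,.1477]),[.5257,-.3838,.036]);print(q)
R=lean(ty-up,tx)[0];P=T0+.076*tx+.024*up
k=goc(R,P+[0,0,.12],q);goc(R,P+[0,0,.02],q,k)
E
```

```text
[-0.15376707  1.04210347  0.79373376  1.53312021  0.1387225   0.8845685
 -0.27626029] 13.25
[-0.0054896   0.00018739  0.16346119]
turn [ 0.0184  1.5269 -0.6253] rows 12 [ 0.0015  0.1272 -0.0521] | shift [-0.0241  0.013   0.0733] rows 2 [-0.0121  0.0065  0.0366]
turn [0. 0. 0.] rows 0 [0. 0. 0.] | shift [-0.0707  0.      0.0707] rows 3 [-0.0236  0.      0.0236]
```

Request:
step_arm --plan "0.0015 0.127 -0.052 0 0 0 0.4; 0.0015 0.127 -0.052 0 0 0 0.4; 0.0015 0.127 -0.052 0 0 0 0.4; 0.0015 0.127 -0.052 0 0 0 0.4; 0.0015 0.127 -0.052 0 0 0 0.4; 0.0015 0.127 -0.052 0 0 0 0.4; 0.0015 0.127 -0.052 0 0 0 0.4; 0.0015 0.127 -0.052 0 0 0 0.4"

```text
time_s: 14.05
ee_pos: [0.5879, -0.2828, 0.3257]
tcp_rot: [[0.183, 0.981, -0.058], [0.946, -0.16, 0.282], [0.267, -0.107, -0.958]]
ft_force: [0.6, -0.3, -1.1]
finger_gap: 0.519
gripper_force: 10.0
```

Request:
step_arm --plan "0.0015 0.127 -0.052 0 0 0 0.4; 0.0015 0.127 -0.052 0 0 0 0.4; 0.0015 0.127 -0.052 0 0 0 0.4; 0.0015 0.127 -0.052 0 0 0 0.4; 0 0 0 0 0 0 0.4"

```text
time_s: 14.55
ee_pos: [0.5869, -0.2849, 0.3232]
tcp_rot: [[-0.001, 1.0, -0.019], [0.705, 0.014, 0.71], [0.71, -0.013, -0.704]]
ft_force: [-0.3, -1.2, -0.9]
finger_gap: 0.522
gripper_force: 10.0
```

```bash
python3 - <<'E'
from h import *
s=read_state();print(s["joints"],s["time_s"],s["finger_gap"])
q=np.array([-.0055,.0002,.1635])
R=lean(ty-up,tx)[0];P=T0+.076*tx+.024*up
k=goc(R,P+[0,0,.12],q);goc(R,P+[0,0,.02],q,k)
c=s["ee_pos"]+s["tcp_rot"]@q
e=[]
for n in("top","scene"):
    f=grab_frame(n);u,v=proj(f,c)[0].astype(int);u0,v0=max(u-40,0),max(v-45,0)
    e.append(cv2.resize(np.clip(f["frame"][v0:v0+90,u0:u0+80]*2.,0,255).astype(np.uint8),(400,450),interpolation=3))
cv2.imwrite("pics/g.png",np.hstack(e))
E
```

```text
[ 0.65055598  0.96199522 -0.25559478  1.36414174 -0.49279223  1.28114256
  0.72120233] 14.55 0.5222550680914758
turn [-0.0055 -0.0037 -0.0125] rows 1 [-0.0055 -0.0037 -0.0125] | shift [-0.0172  0.0152  0.0672] rows 2 [-0.0086  0.0076  0.0336]
turn [0. 0. 0.] rows 0 [0. 0. 0.] | shift [-0.0707  0.      0.0707] rows 3 [-0.0236  0.      0.0236]
```

View pics/g.png

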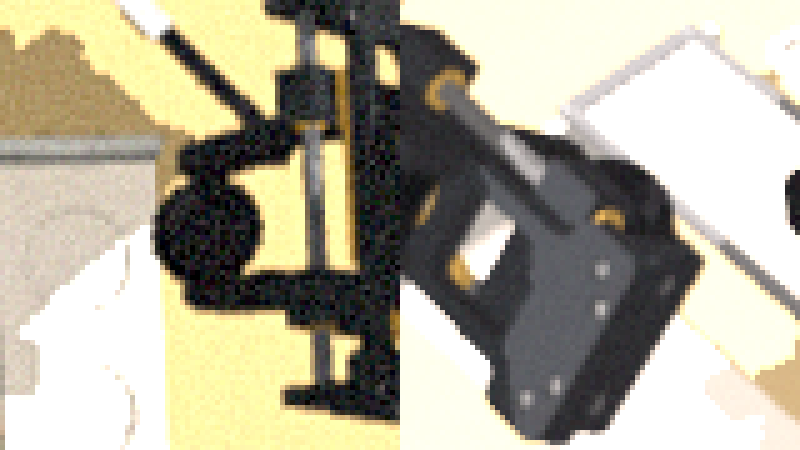

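The top crop shows the cap as a solid black disc at crop (207,228). I'll check numerically for a rim ring.

```bash
python3 - <<'E'
from h import *
s=read_state();c=s["ee_pos"]+s["tcp_rot"]@np.array([-.0055,.0002,.1635])
f=grab_frame("top");F=np.mean([grab_frame("top")["frame"].mean(2) for _ in range(12)],0)
u,v=proj(f,c+[0,0,.015])[0];b=(u,v);print(b)
Y,X=np.mgrid[:480,:640];r=np.hypot(X-b[0],Y-b[1])
for a in range(0,11): print(a,F[(r>=a)&(r<a+1)].mean().round(1),np.median(F[(r>=a)&(r<a+1)]).round(1),end=" | ")
print();print(F[int(v)-11:int(v)+12,int(u)-11:int(u)+12].clip(0,99).astype(int))
E
```

```text
(np.float64(409.6440725258999), np.float64(239.34341434173754))
0 11.2 11.0 | 1 12.4 12.4 | 2 12.3 12.4 | 3 12.1 11.5 | 4 12.1 12.3 | 5 12.2 12.3 | 6 13.4 13.0 | 7 13.8 12.9 | 8 12.1 11.6 | 9 15.4 10.7 | 10 36.6 23.1 | 
[[99 99 75 68 70 58 27 19 11  9 10 12 13 11  9  7 20 26 41 64 86 95 99]
 [99 99 72 68 85 94 71 45 18  5 10 12  6  8  8 28 75 88 95 99 99 99 99]
 [99 99 72 80 99 99 99 61 19  9 12 11 10  8 10 37 91 99 99 99 99 99 99]
 [99 99 74 99 99 90 74 41 23 12 14 10 12 12 10 13 36 54 69 99 99 99 99]
 [99 99 91 99 81 33 24 19 20  7 13 11 11 15  7 10 10 16 34 97 99 99 99]
 [99 99 99 90 39 12 16 20 21 15 14 11 15 12 10 10  9  7 10 41 75 99 99]
 [99 99 82 40 13 19 22 19 17  9 10 14 12 11 13 19 11  9  8  8 39 99 99]
 [99 90 40 10 18 23 24 20 13 13 10 11 11 11 14 10  9 12 10  7 15 57 99]
 [99 77 22 10 21 19 18 12 10 11 14 10 10 11  8 13 12 13 12 11  7 26 84]
 [93 59 14 18 21 15 15 12 13 15 13 13 11 12 12 11 10 11 12  8  5 23 83]
 [79 24  5 18 15 12 12 12 10 11 12 14 12 11 16  9  9 11 14 15 10 11 58]
 [99 30  3 11 12 11 10 12 11 11 12 10 12 13 13 12 14 11 15 12 11  7 38]
 [99 32  4 12 10 13 13 12 11 12 13 11 10 11 11 12 12 11 10 10  8  8 49]
 [79 15  5  7 13 11 15 12 13 14  8 13 10 14 12 10 12 12 13 11  9 13 60]
 [85 17  2 10 12 12 12 13 13  9 11  8 12 12 10 11 13 12 13  9 10 10 59]
 [99 37  4  5 11 12 16 11  9 10 10 16 14 10 14 12 11 11 12  9  9 28 86]
 [99 46  4  5  7 13 13 13 13 14 13 12 12 11  8 10  9 11 15 11  9 48 99]
 [99 81 18  1 10  8 14 17 12 11 14 12 12  8 11 15 15  9 10  6 18 72 99]
 [99 99 51  3  7  6 12 12 12 12 12  8 14 13 10 11 13 10  7 15 54 99 99]
 [99 99 82 20  4  6  7  8 13  9 14 12 14 13 15 14 12 10 12 51 99 99 99]
 [99 99 99 73 20  2  4  6  9 11 11 12 11 12  9 10  8  4 32 78 99 91 60]
 [99 99 99 99 54 22 12  5  6  8  7  8 12 11 14  9 10 11 32 58 52 28 16]
 [99 99 99 99 97 86 55 17 10 10 10 11 12  9 13 12 15 12 11 19 11  8  7]]
```

It is flat and uniform out to the edge, so the closed top is up. Next, place it in pocket 2.

Request:
step_arm --plan "-0.0055 -0.0037 -0.0125 0 0 0 0.4; 0 0 0 -0.0086 0.0076 0.0336 0.4; 0 0 0 -0.0086 0.0076 0.0336 0.4; 0 0 0 -0.0236 0 0.0236 0.4; 0 0 0 -0.0236 0 0.0236 0.4; 0 0 0 -0.0236 0 0.0236 0.4; 0 0 0 0 0 0 0.4"

```text
time_s: 16.0
ee_pos: [0.6002, -0.2474, 0.1603]
tcp_rot: [[-0.012, 1.0, -0.019], [0.706, 0.022, 0.708], [0.708, -0.005, -0.706]]
ft_force: [0.2, 0.5, -0.3]
finger_gap: 0.517
gripper_force: 10.0
```

```bash
python3 - <<'E'
from h import *
s=read_state();print(s["time_s"],s["ft_force"])
q=np.array([-.0055,.0002,.1635]);print(s["ee_pos"]+s["tcp_rot"]@q)
f=grab_frame("top");m=f["frame"]
for c,S,_ in blobs(m,"black",(385,225,402,250),30): print(c,S)
R=lean(ty-up,tx)[0];P=T0+.076*tx+.024*up
goc(R,P+[0,0,.001],q)
print(proj(f,P+[0,0,.035]))
cv2.imwrite("pics/i.png",cv2.resize(np.clip(m[215:345,330:450]*1.8,0,255).astype(np.uint8),(540,585),interpolation=3))
E
```

```text
16.0 [ 0.17374418  0.45046808 -0.31914538]
[ 0.59736167 -0.13550603  0.04097871]
[390.93721973 236.82511211] [385 225  17  25 223]
turn [-0.0029 -0.001   0.0006] rows 1 [-0.0029 -0.001   0.0006] | shift [-0.0144 -0.0001  0.012 ] rows 1 [-0.0144 -0.0001  0.012 ]
[[385.45160662 244.45593166]]
```

View pics/i.png

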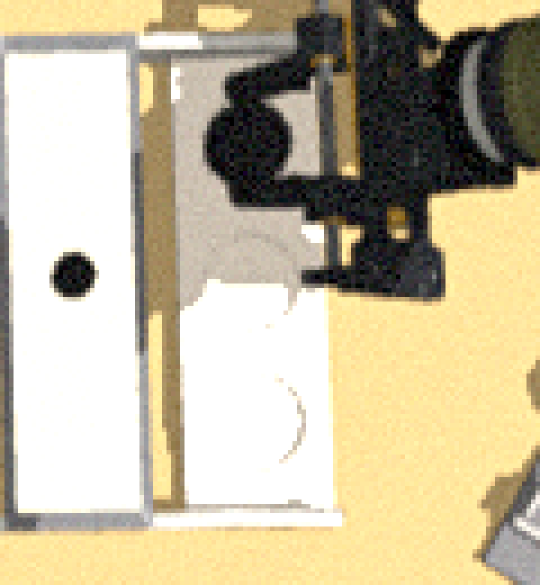

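The cap disc is at full-frame (385.3,246.3). The pocket arcs have centres at about (385.9,276.8) and (386.9,309). I'll compare them with the model.

```bash
python3 - <<'E'
from h import *
f=grab_frame("top")
print(cast(f,[(385.9,276.8),(386.9,309)],.014),T0,T0-.076*tx, T0+.076*tx)
print("cap",cast(f,(385.3,246.3),.056)," expected .5974 -.1355")
E
```

```text
[[ 0.52579656 -0.14206981  0.014     ]
 [ 0.44667164 -0.14286085  0.014     ]] [ 0.5235 -0.139   0.    ] [ 0.4475   -0.140444  0.      ] [ 0.5995   -0.137556  0.      ]
cap [[ 0.59546226 -0.13743385  0.056     ]]  expected .5974 -.1355
```

```bash
sed -i 's/T0=np.array(\[.5235,-.139,0\])/T0=np.array([.5243,-.140,0])/' h.py; python3 - <<'E'
from h import *
q=np.array([-.0055,.0002,.1635])
R=lean(ty-up,tx)[0];P=T0+.076*tx+.024*up
k=goc(R,P+[0,0,.009],q);goc(R,P+[0,0,.0],q,k)
E
```

```text
turn [-0.0004  0.      0.0027] rows 1 [-0.0004  0.      0.0027] | shift [-0.0108 -0.0003  0.0071] rows 1 [-0.0108 -0.0003  0.0071]
turn [0. 0. 0.] rows 0 [0. 0. 0.] | shift [-0.0064  0.      0.0064] rows 1 [-0.0064  0.      0.0064]
```

Request:
step_arm --plan "0 0 0.0027 -0.0108 -0.0003 0.0071 0.4; 0 0 0 0 0 0 0.4; 0 0 0 -0.003 0 0.003 0.4; 0 0 0 -0.002 0 0.002 0.4; 0 0 0 -0.0014 0 0.0014 0.4; 0 0 0 0 0 0 0.4"

```text
time_s: 16.7
ee_pos: [0.6023, -0.2504, 0.1435]
tcp_rot: [[-0.014, 1.0, -0.014], [0.707, 0.02, 0.707], [0.707, 0.0, -0.708]]
ft_force: [-0.4, -1.1, 1.7]
finger_gap: 0.521
gripper_force: 10.0
```

```bash
python3 - <<'E'
from h import *
s=read_state();q=np.array([-.0055,.0002,.1635])
print(s["ft_force"],s["ee_pos"]+s["tcp_rot"]@q,T0+.076*tx)
E
```

```text
[-0.41841403 -1.10878134  1.67875889] [ 0.60031037 -0.13875484  0.02390979] [ 0.6003   -0.138556  0.      ]
```

Request:
step_arm --plan "0 0 0 0 0 0 0.65; 0 0 0 0 0 0 0.65; 0 0 0 0 0 0 0.65; 0 0 0 0 0 -0.02 0.65; 0 0 0 0 0 -0.04 0.65; 0 0 0 0 0 -0.04 0.65; 0 0 0 -0.01 0 -0.04 0.65; 0 0 0 0 0 0 0.65"

```text
time_s: 17.5
ee_pos: [0.6039, -0.3627, 0.2384]
tcp_rot: [[-0.013, 1.0, -0.005], [0.714, 0.013, 0.7], [0.7, 0.005, -0.714]]
ft_force: [-0.1, 0.2, 0.0]
finger_gap: 0.651
gripper_force: 0.0
```

```bash
python3 - <<'E'
from h import *
s=read_state();print(s["joints"],s["time_s"])
f=grab_frame("top")
for c,S,_ in blobs(f["frame"],"black",(370,230,402,265)): print(c,S,cast(f,c,.035),cast(f,c,.039))
for c,S,_ in blobs(f["frame"],"black",(440,285,500,330)): print(c,S,cast(f,c,.036))
c=np.array([.4605,-.3439,.036]);n=-rn
gp=c+.012*n+.000*up
for R in lean(-n-up,rx):
    k=go(R,gp-.10*R[:,2]); go(R,gp,k)
E
```

```text
[ 0.69629236  1.14179893 -0.22020714  1.15912151 -0.44651663  1.33298693
  0.78760048] 17.5
[385.15498155 246.39114391] [376 238  19  18 271] [[ 0.59853674 -0.13944237  0.035     ]] [[ 0.59790877 -0.13899197  0.039     ]]
[471.08955224 302.26492537] [462 292  20  21 268] [[ 0.46097626 -0.34474012  0.036     ]]
turn [-0.3966  0.0048  0.4022] rows 5 [-0.0793  0.001   0.0804] | shift [-0.1939 -0.1304 -0.1572] rows 7 [-0.0277 -0.0186 -0.0225]
turn [0. 0. 0.] rows 0 [0. 0. 0.] | shift [-0.   0.   0.1] rows 3 [-0.      0.      0.0333]
turn [-0.0067 -0.5474 -2.6868] rows 20 [-0.0003 -0.0274 -0.1343] | shift [ 0.1939  0.1304 -0.1572] rows 7 [ 0.0277  0.0186 -0.0225]
turn [0. 0. 0.] rows 0 [0. 0. 0.] | shift [ 0.  -0.   0.1] rows 3 [ 0.     -0.      0.0333]
```

Cap 1 is seated in pocket 2. I'll go for the near cap with option 1, leaning towards -n.

Request:
step_arm --plan "-0.0793 0.001 0.0804 0 0 0 0.65; -0.0793 0.001 0.0804 0 0 0 0.65; -0.0793 0.001 0.0804 0 0 0 0.65; -0.0793 0.001 0.0804 0 0 0 0.65; -0.0793 0.001 0.0804 0 0 0 0.65; 0 0 0 -0.0277 -0.0186 -0.0225 0.65; 0 0 0 -0.0277 -0.0186 -0.0225 0.65; 0 0 0 -0.0277 -0.0186 -0.0225 0.65"

```text
time_s: 18.35
ee_pos: [0.5003, -0.4169, 0.2232]
tcp_rot: [[0.368, 0.856, 0.362], [0.601, -0.516, 0.611], [0.71, -0.007, -0.704]]
ft_force: [-0.3, -0.0, -0.1]
finger_gap: 0.646
gripper_force: 0.0
```

Request:
step_arm --plan "0 0 0 -0.0277 -0.0186 -0.0225 0.65; 0 0 0 -0.0277 -0.0186 -0.0225 0.65; 0 0 0 -0.0277 -0.0186 -0.0225 0.65; 0 0 0 -0.0277 -0.0186 -0.0225 0.65; 0 0 0 0 0 0 0.65"

```text
time_s: 18.85
ee_pos: [0.3578, -0.5041, 0.2071]
tcp_rot: [[0.378, 0.851, 0.364], [0.599, -0.525, 0.605], [0.705, -0.011, -0.709]]
ft_force: [0.1, -0.1, 0.0]
finger_gap: 0.65
gripper_force: 0.0
```

```bash
python3 - <<'E'
from h import *
s=read_state();print(s["joints"],s["time_s"])
c=np.array([.4608,-.3441,.036]);n=-rn
R=lean(-n-up,rx)[0];gp=c+.0122*n+.0042*up
k=go(R,gp-.08*R[:,2]); go(R,gp,k)
E
```

```text
[ 1.13540394  1.07304122 -0.18601561  1.53052033 -0.6108233   1.0392253
  0.90639628] 18.85
turn [-0.0052  0.0023 -0.0097] rows 1 [-0.0052  0.0023 -0.0097] | shift [0.0079 0.0044 0.0169] rows 1 [0.0079 0.0044 0.0169]
turn [0. 0. 0.] rows 0 [0. 0. 0.] | shift [ 0.   -0.    0.08] rows 2 [ 0.   -0.    0.04]
```

Request:
step_arm --plan "-0.005 0.002 -0.01 0.008 0.0045 0.017 0.65; 0 0 0 0 0 0.03 0.65; 0 0 0 0 0 0.03 0.65; 0 0 0 0 0 0.02 0.65; 0 0 0 0 0 0 0.65"

```text
time_s: 19.35
ee_pos: [0.4082, -0.4351, 0.145]
tcp_rot: [[0.356, 0.86, 0.366], [0.602, -0.511, 0.614], [0.715, 0.001, -0.699]]
ft_force: [0.2, 0.7, -0.3]
finger_gap: 0.653
gripper_force: 0.0
```

```bash
python3 - <<'E'
from h import *
s=read_state();print(s["time_s"],s["ft_force"])
c=np.array([.4608,-.3441,.036]);n=-rn
R=lean(-n-up,rx)[0];gp=c+.0122*n+.0042*up
go(R,gp)
E
```

```text
19.35 [ 0.23145078  0.70983984 -0.29313567]
turn [-0.0085 -0.0108  0.0101] rows 1 [-0.0085 -0.0108  0.0101] | shift [-0.0084 -0.0027 -0.0072] rows 1 [-0.0084 -0.0027 -0.0072]
```

Request:
step_arm --plan "-0.0085 -0.0108 0.01 -0.0084 -0.0027 -0.0072 0.65; 0 0 0 0 0 0 0.65; 0 0 0 0 0 0 0.65"

```text
time_s: 19.65
ee_pos: [0.3977, -0.4495, 0.1465]
tcp_rot: [[0.373, 0.849, 0.374], [0.607, -0.529, 0.593], [0.701, 0.006, -0.713]]
ft_force: [0.3, 0.3, 0.1]
finger_gap: 0.646
gripper_force: 0.0
```

```bash
python3 - <<'E'
from h import *
s=read_state();print(s["time_s"],s["ft_force"])
c=np.array([.4608,-.3441,.036]);n=-rn
R=lean(-n-up,rx)[0];gp=c+.0122*n+.0042*up
go(R,gp)
E
```

```text
19.65 [0.3468801  0.3344242  0.08142512]
turn [ 0.0098  0.0082 -0.0013] rows 1 [ 0.0098  0.0082 -0.0013] | shift [ 0.0031 -0.0012  0.0064] rows 1 [ 0.0031 -0.0012  0.0064]
```

Request:
step_arm --plan "0.005 0.004 0 0.001 -0.0005 0.004 0.65; 0 0 0 0 0 0 0.65; 0 0 0 0 0 0 0.4; 0 0 0 0 0 0 0.4; 0 0 0 0 0 0 0.4; 0 0 0 0 0 0 0.4; 0 0 0 0 0 0 0.4"

```text
time_s: 20.35
ee_pos: [0.3996, -0.444, 0.1437]
tcp_rot: [[0.37, 0.853, 0.369], [0.603, -0.523, 0.603], [0.707, -0.0, -0.708]]
ft_force: [-4.0, 2.2, 3.9]
finger_gap: 0.521
gripper_force: 10.0
```

```bash
python3 - <<'E'
from h import *
S=[]
for i in range(6):
    grab_frame("top");s=read_state();S.append(np.r_[s["ee_pos"],Ro.from_matrix(s["tcp_rot"]).as_rotvec()])
S=np.array(S);print(S.std(0));m=S.mean(0);R=Ro.from_rotvec(m[3:]).as_matrix()
print(s["time_s"],s["ft_force"],m,R)
c=np.array([.4608,-.3441,.036]);print("q",capin(R,m[:3],c)); print("n in tool",R.T@-rn)
# plan of turns
L=.5*tx-.866*ty;Rf=lean(-L-up,-(.866*tx+.5*ty))[0];print(Rf.T@up)
V=R@Ro.from_rotvec([0,-np.pi/4,0]).as_matrix();V2=Rf@Ro.from_rotvec([0,np.pi/4,0]).as_matrix()
print(V.round(2),Ro.from_matrix(V.T@V2).as_rotvec())
E
```

```text
[1.16809127e-05 1.16105911e-05 8.35861696e-06 2.65405223e-05
 4.08268570e-05 2.97454680e-05]
20.65 [-4.86131655  2.29588441  3.28280035] [ 0.39958299 -0.44400264  0.14369206 -2.26969833 -1.27081366 -0.93907089] [[ 3.69904488e-01  8.52590691e-01  3.69133828e-01]
 [ 6.03199870e-01 -5.22579242e-01  6.02545312e-01]
 [ 7.06626200e-01 -2.22737591e-04 -7.07587001e-01]]
q [6.80767732e-03 9.99251171e-06 1.58994637e-01]
n in tool [-0.70761963  0.00070775 -0.70665901]
[-7.07162805e-01  4.49951761e-18 -7.07050752e-01]
[[ 0.52  0.85 -0.  ]
 [ 0.85 -0.52 -0.  ]
 [-0.   -0.   -1.  ]] [6.38513217e-04 6.02028004e-04 2.04911005e+00]
```

The pose has settled and the cap is held. Lift, level, yaw, tilt.

Request:
step_arm --plan "0 0 0 0.014 0 -0.014 0.4; 0 0 0 0.028 0 -0.028 0.4; 0 0 0 0.028 0 -0.028 0.4; 0 0 0 0.028 0 -0.028 0.4; 0 0 0 0.021 0 -0.021 0.4; 0 -0.131 0 0 0 0 0.4; 0 -0.131 0 0 0 0 0.4; 0 -0.131 0 0 0 0 0.4"

```text
time_s: 21.45
ee_pos: [0.4006, -0.4454, 0.3129]
tcp_rot: [[0.485, 0.851, 0.202], [0.79, -0.525, 0.316], [0.375, 0.006, -0.927]]
ft_force: [-0.2, 0.1, -0.3]
finger_gap: 0.518
gripper_force: 10.0
```

Request:
step_arm --plan "0 -0.131 0 0 0 0 0.4; 0 -0.131 0 0 0 0 0.4; 0 -0.131 0 0 0 0 0.4; 0 0 0.137 0 0 0 0.4; 0 0 0.137 0 0 0 0.4; 0 0 0.137 0 0 0 0.4; 0 0 0.137 0 0 0 0.4; 0 0 0.137 0 0 0 0.4"

```text
time_s: 22.25
ee_pos: [0.4012, -0.4446, 0.3122]
tcp_rot: [[0.946, 0.324, 0.003], [0.324, -0.946, -0.005], [0.001, 0.006, -1.0]]
ft_force: [0.6, 0.8, -0.4]
finger_gap: 0.519
gripper_force: 10.0
```

Request:
step_arm --plan "0 0 0.137 0 0 0 0.4; 0 0 0.137 0 0 0 0.4; 0 0 0.137 0 0 0 0.4; 0 0 0.137 0 0 0 0.4; 0 0 0.137 0 0 0 0.4; 0 0 0.137 0 0 0 0.4; 0 0 0.137 0 0 0 0.4; 0 0 0.137 0 0 0 0.4"

```text
time_s: 23.05
ee_pos: [0.4013, -0.4446, 0.312]
tcp_rot: [[0.721, -0.693, 0.002], [-0.693, -0.721, -0.005], [0.005, 0.002, -1.0]]
ft_force: [0.6, 0.1, -0.0]
finger_gap: 0.521
gripper_force: 10.0
```

Request:
step_arm --plan "0 0 0.137 0 0 0 0.4; 0 0 0.137 0 0 0 0.4; 0 -0.131 0 0 0 0 0.4; 0 -0.131 0 0 0 0 0.4; 0 -0.131 0 0 0 0 0.4; 0 -0.131 0 0 0 0 0.4; 0 -0.131 0 0 0 0 0.4; 0 -0.131 0 0 0 0 0.4"

```text
time_s: 23.85
ee_pos: [0.4011, -0.4447, 0.3118]
tcp_rot: [[0.362, -0.859, -0.362], [-0.608, -0.512, 0.607], [-0.707, 0.0, -0.707]]
ft_force: [0.0, 0.8, -0.7]
finger_gap: 0.518
gripper_force: 10.0
```

```bash
python3 - <<'E'
from h import *
grab_frame("scene");grab_frame("scene")
s=read_state();print(s["joints"],s["time_s"],s["finger_gap"])
q=np.array([.0068,0,.159])
L=.5*tx-.866*ty;R=lean(-L-up,-(.866*tx+.5*ty))[0];P=T0-.076*tx+.024*up
k=goc(R,P+[0,0,.10],q);goc(R,P+[0,0,.015],q,k)
F=np.mean([grab_frame("top")["frame"].mean(2) for _ in range(8)],0);f=grab_frame("top")
u,v=proj(f,s["ee_pos"]+s["tcp_rot"]@q+[0,0,.015])[0].astype(int)
print((u,v),F[v-11:v+12,u-11:u+12].clip(0,99).astype(int))
E
```

```text
[ 0.47357717  1.10212259  0.76104641  1.40727701 -0.55366204  1.70644645
 -1.23375213] 23.95 0.5197529481962312
turn [-0.0036 -0.0021 -0.0042] rows 1 [-0.0036 -0.0021 -0.0042] | shift [-0.0416 -0.1974  0.1391] rows 6 [-0.0069 -0.0329  0.0232]
turn [0. 0. 0.] rows 0 [0. 0. 0.] | shift [ 0.0601 -0.      0.0601] rows 2 [ 0.0301 -0.      0.03  ]
(np.int64(497), np.int64(351)) [[26 32 43 59 59 59 59 61 59 59 60 60 60 58 60 58 59 60 58 61 60 58 58]
 [26 33 50 60 59 60 57 59 58 58 61 59 57 61 59 60 60 58 60 57 59 59 57]
 [30 39 57 59 59 61 60 59 60 58 59 58 60 58 59 59 58 60 57 59 60 59 57]
 [29 42 59 60 60 60 59 58 58 59 58 59 59 58 59 57 60 59 59 58 61 57 61]
 [29 51 59 60 59 58 59 58 58 61 59 58 58 58 60 59 59 60 60 59 60 59 59]
 [36 54 59 59 60 59 59 58 59 58 58 60 59 60 59 58 60 59 59 58 57 60 60]
 [40 55 61 60 60 60 58 59 61 58 58 60 60 58 58 58 56 60 60 59 59 60 58]
 [45 59 59 59 59 59 59 59 58 59 58 60 58 59 62 58 60 58 56 59 59 59 58]
 [46 60 59 60 60 60 60 59 60 59 60 60 59 59 58 57 57 60 58 59 58 58 59]
 [47 60 59 59 59 59 58 58 59 57 58 61 58 59 59 58 56 59 59 61 58 59 58]
 [49 
[... 231 characters left out ...]
60 60 60 59 58 59 59 58 60 58 60 57 59 60 59 57 58]
 [35 55 61 59 59 60 59 58 58 59 56 58 59 58 57 59 58 59 60 60 58 48 58]
 [26 46 58 61 60 57 59 57 59 59 59 59 58 58 57 61 59 61 60 68 48 26 55]
 [37 39 54 60 61 58 60 58 58 59 59 60 59 61 60 60 61 64 54 59 26 17 67]
 [52 48 48 56 57 58 59 60 58 60 58 60 60 60 60 56 52 50 29 15  9 52 96]
 [63 62 53 52 56 56 57 60 60 60 60 61 59 51 49 39 25 18 12  7 22 87 99]
 [61 61 61 59 54 57 57 57 54 57 56 59 55 27 17 14 10  9 11  7 23 81 68]
 [64 62 62 61 59 58 56 57 53 50 53 52 35 14 11  8 10 11 12  6 10 22 14]
 [63 61 61 62 62 61 59 58 57 56 56 43 23 14  6 14 14 13 10  5  3  4  3]
 [61 61 61 61 60 61 61 60 58 55 49 30 40 22  9  8  9  8  9 11 13  8 15]]
```

```bash
python3 - <<'E'
from h import *
e=[np.clip(grab_frame(n)["frame"][v:v+220,u:u+220]*1.8,0,255).astype(np.uint8) for n,u,v in(("top",390,250),("scene",40,200))]
cv2.imwrite("pics/j.png",cv2.resize(np.hstack(e),(800,400),interpolation=3))
E
```

```text
(no output)
```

View pics/j.png

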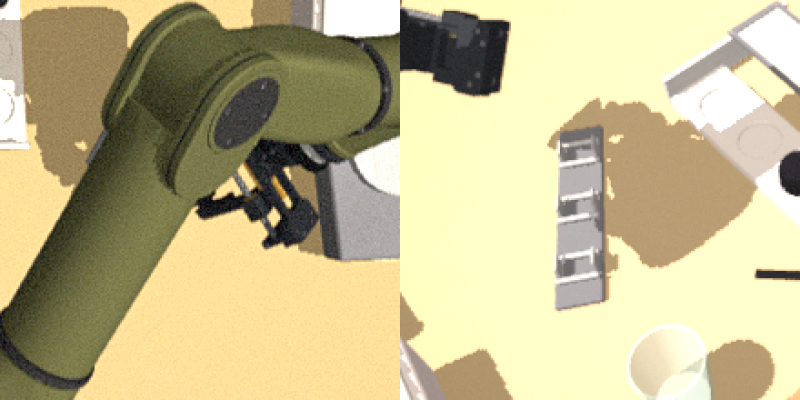

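The elbow hides the cap, but the rack is empty and the gap shows the cap is held. On to a point above pocket 0.

Request:
step_arm --plan "-0.0036 -0.002 -0.0042 0 0 0 0.4; 0 0 0 -0.0069 -0.0329 0.0232 0.4; 0 0 0 -0.0069 -0.0329 0.0232 0.4; 0 0 0 -0.0069 -0.0329 0.0232 0.4; 0 0 0 -0.0069 -0.0329 0.0232 0.4; 0 0 0 -0.0069 -0.0329 0.0232 0.4; 0 0 0 -0.0069 -0.0329 0.0232 0.4; 0 0 0 0 0 0 0.4"

```text
time_s: 25.3
ee_pos: [0.5061, -0.227, 0.2407]
tcp_rot: [[0.369, -0.853, -0.369], [-0.598, -0.522, 0.608], [-0.711, -0.003, -0.703]]
ft_force: [-0.9, 0.4, -0.6]
finger_gap: 0.52
gripper_force: 10.0
```

```bash
python3 - <<'E'
from h import *
for _ in range(4): f=grab_frame("top")
F=np.mean([grab_frame("top")["frame"].mean(2) for _ in range(8)],0)
s=read_state();print(s["joints"],s["time_s"],s["finger_gap"])
q=np.array([.0068,0,.159])
L=.5*tx-.866*ty;R=lean(-L-up,-(.866*tx+.5*ty))[0];P=T0-.076*tx+.024*up
k=goc(R,P+[0,0,.015],q);goc(R,P,q,k)
u,v=proj(f,s["ee_pos"]+s["tcp_rot"]@q+[0,0,.015])[0].astype(int)
print((u,v))
np.set_printoptions(linewidth=150)
print(F[v-11:v+12,u-11:u+12].clip(0,99).astype(int))
E
```

```text
[ 0.12543304  1.12602525  0.68518838  1.62602323 -0.79738282  1.53519946
 -1.40287873] 25.9 0.5182198042117779
turn [-0.0008 -0.0001 -0.0024] rows 1 [-0.0008 -0.0001 -0.0024] | shift [ 0.0614 -0.0005  0.0608] rows 2 [ 0.0307 -0.0003  0.0304]
turn [0. 0. 0.] rows 0 [0. 0. 0.] | shift [ 0.0106 -0.      0.0106] rows 1 [ 0.0106 -0.      0.0106]
(np.int64(392), np.int64(305))
[[41 34 34 40 45 44 34 26 40 45 42 48 66 63 63 63 61 64 62 60 61 63 60]
 [34 35 37 41 42 43 38 24 41 42 43 48 67 61 63 62 62 63 63 63 63 61 62]
 [36 37 35 38 39 41 33 24 40 42 42 51 67 65 62 61 63 63 62 61 63 61 63]
 [37 38 34 42 42 42 30 27 42 40 41 56 67 62 63 61 64 62 62 61 63 63 63]
 [41 38 34 38 39 40 28 28 41 41 39 57 68 63 62 63 62 62 61 61 62 63 63]
 [50 38 38 38 40 39 28 27 40 41 40 58 66 65 63 64 63 63 63 65 63 63 63]
 [61 40 36 39 39 41 26 28 39 40 40 57 67 62 63 62 61 64 62 62 62 62 62]
 [61 44 38 35 36 39 30 26 40 36 38 57 65 65 63 61 62 62 64 62 62 62 63]
 [62 53 52 40 36 35 31 25 36 37 39 57 66 62 63 63 61 63 63 61 63 61 62]
 [62 62 63 43 34 37 30 25 36 36 37 54 67 65 62 62 63 63 63 64 60 63 61]
 [61 6
[... 230 characters left out ...]
29 24 23 34 32 38 59 63 64 62 63 61 62 62 62 62 63]
 [61 63 62 65 64 51 42 25 19 32 32 34 54 65 62 62 62 63 63 61 64 63 63]
 [60 63 63 64 66 67 56 43 21 26 30 32 44 64 62 64 65 64 62 62 62 60 62]
 [61 62 64 65 63 64 66 56 41 25 21 29 36 57 63 63 62 63 62 63 63 63 62]
 [63 63 63 63 66 65 67 68 62 46 28 26 27 48 62 64 62 61 63 62 62 62 63]
 [62 61 64 63 64 64 66 67 66 68 50 32 27 31 55 61 64 63 61 64 63 62 61]
 [62 63 62 64 65 66 65 67 66 68 69 54 47 35 42 55 61 62 62 62 63 63 63]
 [62 63 62 65 65 64 66 67 66 66 68 69 67 46 29 38 54 60 64 63 62 61 61]
 [61 61 64 64 66 66 66 65 68 66 67 66 68 58 52 51 53 56 59 61 62 64 60]
 [62 63 64 66 63 64 66 64 66 66 65 66 68 68 67 67 67 62 59 61 64 66 62]]
```

The arm still blocks the view, so I'll place the cap by kinematics and check afterwards.

Request:
step_arm --plan "0 0 -0.0024 0.031 -0.0005 0.03 0.4; 0 0 0 0.03 0 0.03 0.4; 0 0 0 0 0 0 0.4; 0 0 0 0 0 0 0.4; 0 0 0 0 0 0 0.4"

```text
time_s: 26.4
ee_pos: [0.5045, -0.2342, 0.1591]
tcp_rot: [[0.367, -0.856, -0.364], [-0.606, -0.516, 0.605], [-0.706, -0.001, -0.709]]
ft_force: [0.3, -1.0, 0.5]
finger_gap: 0.517
gripper_force: 10.0
```

```bash
python3 - <<'E'
from h import *
s=read_state();q=np.array([.0068,0,.159]);P=T0-.076*tx+.024*up
print(s["ee_pos"]+s["tcp_rot"]@q,P)
L=.5*tx-.866*ty;R=lean(-L-up,-(.866*tx+.5*ty))[0]
goc(R,P,q)
E
```

```text
[ 0.44917133 -0.14218211  0.04162872] [ 0.4483   -0.141444  0.024   ]
turn [-0.0009 -0.0022  0.0008] rows 1 [-0.0009 -0.0022  0.0008] | shift [0.0121 0.0002 0.0132] rows 1 [0.0121 0.0002 0.0132]
```

Request:
step_arm --plan "0 -0.002 0 0.006 0 0.0065 0.4; 0 0 0 0.003 0 0.003 0.4; 0 0 0 0.002 0 0.002 0.4; 0 0 0 0.001 0 0.001 0.4; 0 0 0 0 0 0 0.4; 0 0 0 0 0 0 0.4"

```text
time_s: 27.0
ee_pos: [0.5041, -0.2332, 0.1408]
tcp_rot: [[0.365, -0.857, -0.365], [-0.603, -0.516, 0.608], [-0.709, -0.001, -0.705]]
ft_force: [-0.2, 0.1, 6.0]
finger_gap: 0.521
gripper_force: 10.0
```

```bash
python3 - <<'E'
from h import *
s=read_state();q=np.array([.0068,0,.159]);P=T0-.076*tx+.024*up
print(s["ee_pos"]+s["tcp_rot"]@q,P,s["ft_force"])
E
```

```text
[ 0.4485281  -0.14058995  0.02396053] [ 0.4483   -0.141444  0.024   ] [-0.18573736  0.13235478  6.01776682]
```

Request:
step_arm --plan "0 0 0 0 0 0 0.65; 0 0 0 0 0 0 0.65; 0 0 0 0 0 0 0.65; 0 0 0 0 0 -0.02 0.65; 0 0 0 0 0 -0.04 0.65; 0 0 0 0 0 -0.04 0.65; 0 0 0 -0.03 0 -0.03 0.65; 0 0 0 -0.03 0 -0.03 0.65"

```text
time_s: 27.8
ee_pos: [0.5403, -0.2948, 0.2959]
tcp_rot: [[0.363, -0.857, -0.366], [-0.604, -0.516, 0.607], [-0.709, 0.001, -0.705]]
ft_force: [0.2, 0.3, 0.9]
finger_gap: 0.649
gripper_force: 0.0
```

```bash
python3 - <<'E'
from h import *
f=grab_frame("top");s=read_state();print(s["joints"],s["time_s"])
e=[cv2.resize(np.clip(f["frame"][215:345,330:450]*1.8,0,255).astype(np.uint8),(400,433),interpolation=3)]
g=grab_frame("scene");m=np.clip(g["frame"][200:330,180:300]*1.8,0,255).astype(np.uint8)
e.append(cv2.resize(m,(400,433),interpolation=3));cv2.imwrite("pics/k.png",np.hstack(e))
for c,S,_ in blobs(f["frame"],"black",(370,230,402,330)): print(c,S,cast(f,c,.035))
for k in("black","amber"):
    for c,S,_ in blobs(f["frame"],k,(125,235,322,340),15): print(k,c,S[4],cast(f,c,.025)[0,:2])
R=down(np.radians(1.1));kk=go(R,(.521,-.040,.15));go(R,(.521,-.04,.075),kk)
E
```

```text
[ 0.20605827  1.10294744  0.71592296  1.3860873  -0.73925962  1.73111208
 -1.49433255] 27.85
[379.33650794 295.86507937] [371 230  21 100 630] [[ 0.47730463 -0.12281391  0.035     ]]
[393.44791667 275.01736111] [385 259  17  31 288] [[ 0.52788909 -0.15820715  0.035     ]]
black [236.34210526 267.10526316] 76 [0.54964767 0.22567318]
black [310.69565217 277.13043478] 69 [0.52441255 0.0435022 ]
black [177.5984252  299.31496063] 127 [0.47142797 0.3663082 ]
black [256.072 305.792] 125 [0.45506658 0.17596299]
amber [232.37899543 277.3652968 ] 219 [0.5244444  0.23482097]
amber [307.70050761 287.26395939] 197 [0.49961574 0.05081185]
amber [182.97297297 300.92567568] 148 [0.46748418 0.3531699 ]
amber [224.83536585 297.23170732] 164 [0.47606102 0.25206632]
amber [259.29370629 307.57342657] 143 [0.45073687 0.16809791]
amber [301.75675676 307.89189189] 148 [0.44957625 0.0651906 ]
turn [-0.4103  0.704  -0.9908] rows 10 [-0.041   0.0704 -0.0991] | shift [-0.0151 -0.2561  0.0035] rows 6 [-0.0025 -0.0427  0.0006]
turn [0. 0. 0.] rows 0 [0. 0. 0.] | shift [0.    0.    0.075] rows 2 [0.     0.     0.0375]
```

View pics/k.png

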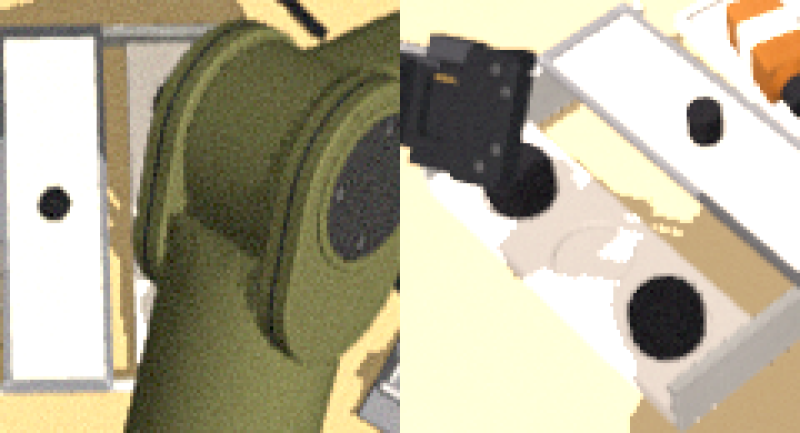

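Both caps sit flat in pockets 0 and 2 with plain discs up: scene crop (522,183) and (667,318). Next, the knob.

Request:
step_arm --plan "-0.041 0.0704 -0.0991 0 0 0 0.65; -0.041 0.0704 -0.0991 0 0 0 0.65; -0.041 0.0704 -0.0991 0 0 0 0.65; -0.041 0.0704 -0.0991 0 0 0 0.65; -0.041 0.0704 -0.0991 0 0 0 0.65; -0.041 0.0704 -0.0991 0 0 0 0.65; -0.041 0.0704 -0.0991 0 0 0 0.65; -0.041 0.0704 -0.0991 0 0 0 0.65"

```text
time_s: 28.7
ee_pos: [0.5405, -0.2935, 0.2942]
tcp_rot: [[0.974, -0.178, -0.138], [-0.166, -0.981, 0.096], [-0.153, -0.071, -0.986]]
ft_force: [0.4, 0.5, 1.0]
finger_gap: 0.65
gripper_force: 0.0
```

Request:
step_arm --plan "-0.041 0.0704 -0.0991 0 0 0 0.65; -0.041 0.0704 -0.0991 0 0 0 0.65; 0 0 0 -0.0025 -0.0427 0 0.65; 0 0 0 -0.0025 -0.0427 0 0.65; 0 0 0 -0.0025 -0.0427 0 0.65; 0 0 0 -0.0025 -0.0427 0 0.65; 0 0 0 -0.0025 -0.0427 0 0.65; 0 0 0 -0.0025 -0.0427 0 0.65"

```text
time_s: 29.5
ee_pos: [0.5199, -0.0364, 0.2961]
tcp_rot: [[1.0, 0.02, -0.007], [0.02, -1.0, 0.006], [-0.007, -0.006, -1.0]]
ft_force: [1.6, 0.5, 0.7]
finger_gap: 0.649
gripper_force: 0.0
```

Request:
step_arm --plan "0 0 0 0 0 0 0.65; 0 0 0 0 0 0 0.65"

```text
time_s: 29.7
ee_pos: [0.5203, -0.037, 0.2961]
tcp_rot: [[1.0, 0.022, -0.007], [0.022, -1.0, 0.005], [-0.007, -0.006, -1.0]]
ft_force: [0.4, -0.9, -0.6]
finger_gap: 0.652
gripper_force: 0.0
```

```bash
python3 - <<'E'
from h import *
f=grab_frame("top");s=read_state();print(s["joints"],s["time_s"])
for c,S,_ in blobs(f["frame"],"black",(370,230,404,330)): print(c,S,cast(f,c,.035))
R=down(np.radians(1.1));go(R,(.521,-.040,.075))
E
```

```text
[-0.32387955  0.80174975  0.53751567  1.99128597 -0.76293443  0.56764045
 -0.80082307] 29.75
[383.76625659 264.13884007] [370 238  25  47 569] [[ 0.55465231 -0.13513268  0.035     ]]
[386.85338346 307.7593985 ] [378 299  19  18 266] [[ 0.44857595 -0.14043185  0.035     ]]
turn [-0.0045  0.0066  0.0005] rows 1 [-0.0045  0.0066  0.0005] | shift [0.0006 0.0014 0.0744] rows 2 [0.0003 0.0007 0.0372]
```

Request:
step_arm --plan "-0.0045 0.0066 0.0005 0 0.0015 0.035 0.6; 0 0 0 0 0 0.026 0.6; 0 0 0 0 0 0.012 0.6; 0 0 0 0 0 0 0.1; 0 0 0 0 0 0 0.1; 0 0 0 0 0 0 0.1; 0 0 0 0 0 0 0.1; 0 0 0 0 0 0 0.1" --force 12

```text
time_s: 30.55
ee_pos: [0.5208, -0.0397, 0.2246]
tcp_rot: [[1.0, 0.019, 0.002], [0.019, -1.0, 0.0], [0.002, -0.0, -1.0]]
ft_force: [0.4, -0.2, 3.9]
finger_gap: 0.265
gripper_force: 12.0
```

Request:
step_arm --plan "0 0 0 0 0.008 0 0.1; 0 0 0 0 0.015 0 0.1; 0 0 0 0 0.015 0 0.1; 0 0 0 0 0.015 0 0.1; 0 0 0 0 0.015 0 0.1; 0 0 0 0 0.015 0 0.1; 0 0 0 0 0.01 0 0.1; 0 0 0 0 0 0 0.1"

```text
time_s: 31.35
ee_pos: [0.5225, -0.1343, 0.2246]
tcp_rot: [[1.0, 0.017, 0.003], [0.017, -1.0, -0.001], [0.003, 0.001, -1.0]]
ft_force: [-0.3, -1.9, 8.4]
finger_gap: 0.266
gripper_force: 12.0
```

Request:
step_arm --plan "0 0 0 0 0.003 0 0.1; 0 0 0 0 0.003 0 0.1; 0 0 0 0 0.002 0 0.1; 0 0 0 0 0 0 0.1"

```text
time_s: 31.75
ee_pos: [0.5227, -0.14, 0.2246]
tcp_rot: [[1.0, 0.02, 0.002], [0.02, -1.0, 0.002], [0.002, -0.002, -1.0]]
ft_force: [-1.0, 1.2, 9.6]
finger_gap: 0.264
gripper_force: 12.0
```

Request:
step_arm --plan "0 0 0 0 0.002 0 0.1; 0 0 0 0 0.002 0 0.1; 0 0 0 0 0 0 0.1; 0 0 0 0 0 0 0.1"

```text
time_s: 32.15
ee_pos: [0.5229, -0.141, 0.2245]
tcp_rot: [[1.0, 0.022, 0.001], [0.022, -1.0, 0.008], [0.001, -0.008, -1.0]]
ft_force: [-1.5, 6.9, 12.1]
finger_gap: 0.266
gripper_force: 12.0
```

Request:
step_arm --plan "0 0 0 0 0.002 0 0.1; 0 0 0 0 0 0 0.1; 0 0 0 0 0 0 0.1"

```text
time_s: 32.45
ee_pos: [0.5231, -0.1416, 0.2244]
tcp_rot: [[1.0, 0.024, 0.0], [0.024, -1.0, 0.011], [0.0, -0.011, -1.0]]
ft_force: [-1.1, 9.7, 13.8]
finger_gap: 0.267
gripper_force: 12.0
```

Request:
step_arm --plan "0 0 0 0 0 0 0.6; 0 0 0 0 0 0 0.6; 0 0 0 0 0 0 0.6; 0 0 0 0 0 -0.03 0.6; 0 0 0 0 0 -0.04 0.6; 0 0 0 0 0 -0.04 0.6; 0 0 0 0 0 -0.04 0.6"

```text
time_s: 33.15
ee_pos: [0.5219, -0.147, 0.3748]
tcp_rot: [[1.0, 0.018, -0.001], [0.018, -1.0, 0.0], [-0.001, -0.0, -1.0]]
ft_force: [1.3, 0.5, -0.5]
finger_gap: 0.598
gripper_force: 0.0
```

```bash
python3 - <<'E'
from h import *
f=grab_frame("top");s=read_state();print(s["joints"],s["time_s"],s["ee_pos"])
for k in("black","amber"):
    for c,S,_ in blobs(f["frame"],k,(125,235,322,340),15): print(k,c,S[4],cast(f,c,.025)[0,:2])
g=grab_frame("scene")
for c,S,_ in blobs(g["frame"],"black",(215,240,260,280)): print("knob",c,S,cast(g,c,.065))
E
```

```text
[-0.1853895   0.70515495  0.65759076  1.8680708  -0.60780802  0.76795796
 -0.74765522] 33.2 [ 0.52331492 -0.14855652  0.3805083 ]
black [236.21621622 267.05405405] 74 [0.5497749  0.22598375]
black [310.75714286 277.1       ] 70 [0.52448683 0.04335173]
black [302.84684685 301.18018018] 111 [0.46580105 0.06258109]
black [177.5952381  299.22222222] 126 [0.47165242 0.36632417]
black [265.16326531 312.33673469] 98 [0.43920378 0.15373996]
black [255.37623762 305.16831683] 101 [0.45657937 0.17767124]
black [312.79807692 318.72115385] 104 [0.42340094 0.0384227 ]
black [317.11538462 332.80769231] 26 [0.38967242 0.02803966]
amber [232.29047619 277.19047619] 210 [0.52487381 0.23504615]
amber [307.54404145 286.9119171 ] 193 [0.50047695 0.0511943 ]
amber [183.08666667 300.78      ] 150 [0.46783544 0.3529074 ]
amber [224.73076923 297.22435897] 156 [0.47607976 0.25232037]
amber [257.33333333 300.28571429] 42 [0.46837332 0.17310409]
amber [297.17647059 303.47058824] 17 [0.46030527 0.07633764]
amber [252.04347826 312.30434783] 23 [0.43940555 0.1854655 ]
knob [234.296 261.584] [229 255  11  14 125] [[ 0.5256177  -0.14036561  0.065     ]]
```

The cover is shut (knob at y ≈ -0.140, against its stop). Next is the bottle at the near end. Its base is at (0.437, 0.065) and its axis is about (0.969, -0.245).

```bash
python3 - <<'E'
from h import *
b=np.array([.969,-.245,0]);base=np.array([.4375,.0652,.025])
gp=base+.045*b+.012*up
R=[r for r in lean(-b-up,np.cross(up,b)) if r[:,0]@b>0][0];print(R.round(3),gp)
k=go(R,gp-.10*R[:,2]);go(R,gp,k)
E
```

```text
[[ 0.686 -0.245 -0.685]
 [-0.173 -0.969  0.173]
 [-0.707  0.    -0.707]] [0.481105 0.054175 0.037   ]
turn [ 0.1059 -0.7897  0.2511] rows 6 [ 0.0177 -0.1316  0.0419] | shift [ 0.177  -0.1859  0.0582] rows 6 [ 0.0295 -0.031   0.0097]
turn [0. 0. 0.] rows 0 [0. 0. 0.] | shift [-0.   0.   0.1] rows 3 [-0.      0.      0.0333]
```

Request:
step_arm --plan "0.0177 -0.1316 0.0419 0 0 0 0.7; 0.0177 -0.1316 0.0419 0 0 0 0.7; 0.0177 -0.1316 0.0419 0 0 0 0.7; 0.0177 -0.1316 0.0419 0 0 0 0.7; 0.0177 -0.1316 0.0419 0 0 0 0.7; 0.0177 -0.1316 0.0419 0 0 0 0.7; 0 0 0 0 0 0 0.7; 0 0 0 0.0295 -0.031 0.0097 0.7" --force 20

```text
time_s: 34.05
ee_pos: [0.5419, -0.1245, 0.3479]
tcp_rot: [[0.682, -0.251, -0.686], [-0.179, -0.968, 0.176], [-0.709, 0.003, -0.706]]
ft_force: [0.7, -0.2, 0.1]
finger_gap: 0.699
gripper_force: 0.0
```

Request:
step_arm --plan "0 0 0 0.0295 -0.031 0.0097 0.7; 0 0 0 0.0295 -0.031 0.0097 0.7; 0 0 0 0.0295 -0.031 0.0097 0.7; 0 0 0 0.0295 -0.031 0.0097 0.7; 0 0 0 0.0295 -0.031 0.0097 0.7; 0 0 0 0 0 0 0.7; 0 0 0 0 0 0 0.7; 0 0 0 0 0 0 0.7"

```text
time_s: 34.85
ee_pos: [0.6476, 0.0124, 0.2079]
tcp_rot: [[0.681, -0.246, -0.69], [-0.172, -0.969, 0.175], [-0.712, -0.001, -0.702]]
ft_force: [0.5, 0.4, 0.9]
finger_gap: 0.7
gripper_force: 0.0
```

```bash
python3 - <<'E'
from h import *
s=read_state();print(s["joints"],s["time_s"])
g=grab_frame("scene")
for k in("black","amber"):
    for c,S,_ in blobs(g["frame"],k,(265,135,420,245),15): print(k,c,S[4],cast(g,c,.025)[0,:2])
b=np.array([.969,-.245,0]);base=np.array([.4375,.0652,.025])
gp=base+.045*b+.012*up
R=[r for r in lean(-b-up,np.cross(up,b)) if r[:,0]@b>0][0]
go(R,gp)
E
```

```text
[-0.30053379  1.26756393  0.65929759  1.22939287 -0.64025982  1.68550225
 -1.35772581] 34.85
black [318.6460177  164.78761062] 113 [0.39273377 0.2246319 ]
black [342.84108527 206.38372093] 258 [0.54011121 0.16384703]
black [296.47927199 217.92113246] 989 [0.4926758  0.05919264]
black [405.97777778 230.83333333] 90 [0.69284151 0.21252809]
black [359.25   227.4375] 16 [0.61314669 0.14329333]
amber [318.66141732 175.81102362] 254 [0.4230439  0.19598311]
amber [311.67857143 191.21428571] 28 [0.45163961 0.14552058]
amber [284.56896552 201.01724138] 58 [0.43176358 0.07549385]
amber [300.54 214.54] 50 [0.49111749 0.07330124]
turn [-0.0015  0.0067 -0.0002] rows 1 [-0.0015  0.0067 -0.0002] | shift [-0.0005  0.0002  0.0955] rows 3 [-0.0002  0.0001  0.0318]
```

Request:
step_arm --plan "0 0.006 0 0 0 0.032 0.7; 0 0 0 0 0 0.032 0.7; 0 0 0 0 0 0.022 0.7; 0 0 0 0 0 0.01 0.7; 0 0 0 0 0 0 0.7; 0 0 0 0 0 0 0.7"

```text
time_s: 35.5
ee_pos: [0.5827, 0.0299, 0.1405]
tcp_rot: [[0.686, -0.245, -0.685], [-0.172, -0.97, 0.174], [-0.707, -0.002, -0.707]]
ft_force: [0.9, -1.0, 0.6]
finger_gap: 0.699
gripper_force: 0.0
```

Request:
step_arm --plan "0 0 0 0 0 0 0.3; 0 0 0 0 0 0 0.3; 0 0 0 0 0 0 0.3; 0 0 0 0 0 0 0.3; 0 0 0 0 0 0 0.3; 0 0 0 0 0 0 0.3"

```text
time_s: 36.1
ee_pos: [0.5821, 0.0308, 0.1398]
tcp_rot: [[0.685, -0.244, -0.687], [-0.171, -0.97, 0.175], [-0.709, -0.003, -0.706]]
ft_force: [1.9, 1.3, 4.1]
finger_gap: 0.453
gripper_force: 19.9
```

```bash
python3 - <<'E'
from h import *
s=read_state();R=s["tcp_rot"];b=np.array([.969,-.245,0]);base=np.array([.4375,.0652,.025])
print(s["time_s"],s["finger_gap"]*88,s["ft_force"],"gp",s["ee_pos"]+.147*R[:,2],"base in tool",R.T@(base-s["ee_pos"]),"axis",R.T@b)
E
```

```text
36.1 39.905020057989425 [1.89090851 1.28716913 4.05765046] gp [0.48116961 0.05652404 0.03603227] base in tool [-0.02356012  0.00227692  0.18629064] axis [ 0.70520828  0.00099443 -0.70828405]
```

The bottle is gripped (40 mm). Lift and compute the standing pose.

Request:
step_arm --plan "0 0 0 -0.014 0 -0.014 0.3; 0 0 0 -0.028 0 -0.028 0.3; 0 0 0 -0.028 0 -0.028 0.3; 0 0 0 -0.028 0 -0.028 0.3; 0 0 0 0 0 0 0.3; 0 0 0 0 0 0 0.3"

```text
time_s: 36.7
ee_pos: [0.5821, 0.0302, 0.2791]
tcp_rot: [[0.686, -0.244, -0.686], [-0.171, -0.97, 0.175], [-0.708, -0.002, -0.707]]
ft_force: [0.8, -0.0, -2.6]
finger_gap: 0.451
gripper_force: 19.9
```

```bash
cat >> h.py <<'E'
def stand(L):
    L=np.array([L[0],L[1],0.]);L/=np.linalg.norm(L);a=(-L-up)/2**.5;x=(-L+up)/2**.5
    return np.c_[x,np.cross(a,x),a]
E
python3 - <<'E'
from h import *
s=read_state();print(s["joints"],s["time_s"],s["finger_gap"])
q=np.array([-.0236,0,.1863]);B=np.array([.49,.07,.005])
R=stand((-.94,-.34));k=goc(R,B+[0,0,.09],q);goc(R,B+[0,0,.01],q,k)
E
```

```text
[-0.38541132  1.10479666  0.68855584  1.4818929  -0.59825946  1.62105867
 -1.30638019] 36.7 0.4507745946770394
turn [-0.0029  1.5201 -0.658 ] rows 12 [-0.0002  0.1267 -0.0548] | shift [-0.1582 -0.0688 -0.1078] rows 5 [-0.0316 -0.0138 -0.0216]
turn [0. 0. 0.] rows 0 [0. 0. 0.] | shift [-0.0566  0.      0.0566] rows 2 [-0.0283  0.      0.0283]
```

Request:
step_arm --plan "0 0 0 -0.028 0 -0.028 0.3; 0 0.1267 -0.0548 0 0 0 0.3; 0 0.1267 -0.0548 0 0 0 0.3; 0 0.1267 -0.0548 0 0 0 0.3; 0 0.1267 -0.0548 0 0 0 0.3; 0 0.1267 -0.0548 0 0 0 0.3; 0 0.1267 -0.0548 0 0 0 0.3; 0 0.1267 -0.0548 0 0 0 0.3"

```text
time_s: 37.5
ee_pos: [0.5812, 0.0309, 0.3159]
tcp_rot: [[0.987, 0.106, 0.118], [0.09, -0.987, 0.133], [0.131, -0.12, -0.984]]
ft_force: [0.6, 0.9, -2.6]
finger_gap: 0.454
gripper_force: 20.0
```

Request:
step_arm --plan "0 0.1267 -0.0548 0 0 0 0.3; 0 0.1267 -0.0548 0 0 0 0.3; 0 0.1267 -0.0548 0 0 0 0.3; 0 0.1267 -0.0548 0 0 0 0.3; 0 0.1267 -0.0548 0 0 0 0.3; 0 0 0 0 0 0 0.3; 0 0 0 0 0 0 0.3; 0 0 0 0 0 0 0.3"

```text
time_s: 38.3
ee_pos: [0.6316, 0.0198, 0.362]
tcp_rot: [[0.782, 0.34, 0.522], [0.247, -0.939, 0.241], [0.572, -0.06, -0.818]]
ft_force: [-0.7, -0.7, -0.4]
finger_gap: 0.451
gripper_force: 19.9
```

```bash
python3 - <<'E'
from h import *
s=read_state();print(s["joints"],s["time_s"],s["finger_gap"])
q=np.array([-.0236,0,.1863]);B=np.array([.49,.07,.005])
R=stand((-.94,-.34));k=goc(R,B+[0,0,.06],q);goc(R,B+[0,0,.01],q,k)
E
```

```text
[ 0.12233498  0.69895614 -0.28582502  1.8645248  -0.99947757  0.04362997
 -0.29883019] 38.3 0.451446833847326
turn [-0.046   0.1753 -0.0381] rows 2 [-0.023   0.0876 -0.0191] | shift [-0.2685 -0.0954 -0.0584] rows 7 [-0.0384 -0.0136 -0.0083]
turn [0. 0. 0.] rows 0 [0. 0. 0.] | shift [-0.0354  0.      0.0354] rows 2 [-0.0177  0.      0.0177]
```

Joint 6 limits an outward-pointing tool here. I'll stand the bottle with the tool leaning towards -y instead, as with the caps, going through vertical.

```bash
python3 - <<'E'
from h import *
s=read_state()
q=np.array([-.0236,0,.1863]);B=np.array([.49,.07,.005])
R=stand((0,-1));V=R@Ro.from_rotvec([0,-np.pi/4,0]).as_matrix();print(V.round(2))
D=down(np.arctan2(s["tcp_rot"][1,0],s["tcp_rot"][0,0]));
print("to vertical",Ro.from_matrix(s["tcp_rot"].T@D).as_rotvec(),"yaw",Ro.from_matrix(D.T@V).as_rotvec())
E
```

```text
[[ 0.  1.  0.]
 [ 1.  0. -0.]
 [-0.  0. -1.]]
to vertical [-0.07048422 -0.60855987  0.02214482] yaw [-5.60756484e-17 -8.46084011e-17 -1.26508551e+00]
```

Request:
step_arm --plan "-0.014 -0.122 0.0044 0 0 0 0.3; -0.014 -0.122 0.0044 0 0 0 0.3; -0.014 -0.122 0.0044 0 0 0 0.3; -0.014 -0.122 0.0044 0 0 0 0.3; -0.014 -0.122 0.0044 0 0 0 0.3; 0 0 -0.1265 0 0 0 0.3; 0 0 -0.1265 0 0 0 0.3; 0 0 -0.1265 0 0 0 0.3"

```text
time_s: 39.1
ee_pos: [0.6331, 0.021, 0.3555]
tcp_rot: [[0.762, 0.644, 0.073], [0.643, -0.765, 0.039], [0.081, 0.018, -0.997]]
ft_force: [0.1, -0.2, -1.6]
finger_gap: 0.452
gripper_force: 19.9
```

Request:
step_arm --plan "0 0 -0.1265 0 0 0 0.3; 0 0 -0.1265 0 0 0 0.3; 0 0 -0.1265 0 0 0 0.3; 0 0 -0.1265 0 0 0 0.3; 0 0 -0.1265 0 0 0 0.3; 0 0 -0.1265 0 0 0 0.3; 0 0 -0.1265 0 0 0 0.3; 0 0 0 0 0 0 0.3"

```text
time_s: 39.9
ee_pos: [0.6331, 0.0202, 0.3559]
tcp_rot: [[-0.011, 0.997, 0.074], [0.999, 0.008, 0.04], [0.039, 0.074, -0.996]]
ft_force: [-0.2, -0.2, -0.8]
finger_gap: 0.454
gripper_force: 19.9
```

```bash
python3 - <<'E'
from h import *
s=read_state();print(s["joints"],s["time_s"],s["finger_gap"])
q=np.array([-.0236,0,.1863]);B=np.array([.49,.07,.005])
R=stand((0,-1));k=goc(R,B+[0,0,.09],q);goc(R,B+[0,0,.01],q,k)
E
```

```text
[-0.21179572  0.75162656  0.20971542  1.63903313 -0.27686061  0.70357748
  0.15258714] 39.9 0.4540411561972351
turn [0.0667 0.7454 0.0377] rows 6 [0.0111 0.1242 0.0063] | shift [-0.1257 -0.1431  0.0334] rows 5 [-0.0251 -0.0286  0.0067]
turn [0. 0. 0.] rows 0 [0. 0. 0.] | shift [-0.0566  0.      0.0566] rows 2 [-0.0283  0.      0.0283]
```

Request:
step_arm --plan "0.0111 0.1242 0.0063 0 0 0 0.3; 0.0111 0.1242 0.0063 0 0 0 0.3; 0.0111 0.1242 0.0063 0 0 0 0.3; 0.0111 0.1242 0.0063 0 0 0 0.3; 0.0111 0.1242 0.0063 0 0 0 0.3; 0.0111 0.1242 0.0063 0 0 0 0.3; 0 0 0 0 0 0 0.3"

```text
time_s: 40.6
ee_pos: [0.6336, 0.0173, 0.3546]
tcp_rot: [[0.007, 1.0, 0.003], [0.707, -0.007, 0.707], [0.707, -0.003, -0.707]]
ft_force: [-0.9, -1.1, -2.1]
finger_gap: 0.452
gripper_force: 19.9
```

Request:
step_arm --plan "0 0 0 -0.0251 -0.0286 0.0067 0.3; 0 0 0 -0.0251 -0.0286 0.0067 0.3; 0 0 0 -0.0251 -0.0286 0.0067 0.3; 0 0 0 -0.0251 -0.0286 0.0067 0.3; 0 0 0 -0.0251 -0.0286 0.0067 0.3; 0 0 0 0 0 0 0.3; 0 0 0 0 0 0 0.3"

```text
time_s: 41.3
ee_pos: [0.4912, -0.0454, 0.2436]
tcp_rot: [[0.001, 1.0, 0.002], [0.709, -0.003, 0.705], [0.705, 0.001, -0.709]]
ft_force: [0.8, 0.8, -1.0]
finger_gap: 0.457
gripper_force: 19.9
```

```bash
python3 - <<'E'
from h import *
s=read_state();print(s["joints"],s["time_s"],s["finger_gap"])
q=np.array([-.0236,0,.1863]);B=np.array([.49,.07,.005])
R=stand((0,-1));k=goc(R,B+[0,0,.025],q);goc(R,B+[0,0,.001],q,k)
f=grab_frame("top")
for k in("black","amber"):
    for c,S,_ in blobs(f["frame"],k,(125,235,322,340),15): print(k,c,S[4],cast(f,c,.025)[0,:2])
E
```

```text
[ 0.49887565  0.93974616 -0.46249468  2.01437733 -0.82338362  0.55756821
  0.95448249] 41.3 0.4568599125559608
turn [ 0.0024  0.0027 -0.0013] rows 1 [ 0.0024  0.0027 -0.0013] | shift [-0.0459 -0.0012  0.0464] rows 2 [-0.0229 -0.0006  0.0232]
turn [0. 0. 0.] rows 0 [0. 0. 0.] | shift [-0.017  0.     0.017] rows 1 [-0.017  0.     0.017]
black [316.53333333 246.1       ] 90 [0.6012637  0.02908596]
black [310.71428571 269.64935065] 231 [0.54282715 0.04345534]
black [236.25714286 267.27142857] 70 [0.54923846 0.22587259]
black [298.3037037  284.08148148] 135 [0.50747172 0.0737602 ]
black [315.35294118 288.23529412] 17 [0.49718038 0.03214153]
black [177.504 299.296] 125 [0.47147468 0.36653827]
black [310.57487923 300.01932367] 207 [0.46854656 0.04379941]
black [256.14876033 305.72727273] 121 [0.4552222  0.17577942]
black [316.76415094 319.54716981] 106 [0.42137971 0.02883075]
amber [232.38028169 277.22065728] 213 [0.52479909 0.23482551]
amber [299.79640719 286.60479042] 167 [0.50129106 0.07009807]
amber [182.98630137 300.87671233] 146 [0.46760246 0.35314185]
amber [224.77848101 297.2721519 ] 158 [0.47596344 0.25220192]
amber [259.08609272 307.22516556] 151 [0.45157914 0.16861259]
```

Request:
step_arm --plan "0.0024 0.0027 -0.0013 -0.0229 -0.0006 0.0232 0.3; 0 0 0 -0.0229 -0.0006 0.0232 0.3; 0 0 0 -0.008 0 0.008 0.3; 0 0 0 0 0 0 0.3; 0 0 0 0 0 0 0.3; 0 0 0 -0.0035 0 0.0035 0.3; 0 0 0 -0.0025 0 0.0025 0.3; 0 0 0 0 0 0 0.3"

```text
time_s: 42.15
ee_pos: [0.4905, -0.0451, 0.1593]
tcp_rot: [[-0.003, 1.0, 0.002], [0.706, 0.001, 0.709], [0.709, 0.003, -0.706]]
ft_force: [-0.0, -0.8, -1.6]
finger_gap: 0.456
gripper_force: 19.9
```

```bash
python3 - <<'E'
from h import *
s=read_state();q=np.array([-.0236,0,.1863])
print(s["ft_force"],s["ee_pos"]+s["tcp_rot"]@q,s["tcp_rot"]@[.7071,0,-.7071])
E
```

```text
[-0.01595794 -0.77508837 -1.57916994] [0.49080707 0.07024414 0.01111692] [-0.00291192 -0.00203873  0.99998409]
```

Base 6 mm above the floor; lower in small steps until contact.

Request:
step_arm --plan "0 0 0 -0.0022 0 0.0022 0.3; 0 0 0 -0.0015 0 0.0015 0.3; 0 0 0 0 0 0 0.3"

```text
time_s: 42.45
ee_pos: [0.4902, -0.0451, 0.1552]
tcp_rot: [[-0.003, 1.0, 0.001], [0.703, 0.001, 0.711], [0.711, 0.003, -0.703]]
ft_force: [-2.0, -4.9, 10.4]
finger_gap: 0.451
gripper_force: 20.0
```

Request:
step_arm --plan "0 0 0 -0.0008 0 0.0008 0.3; 0 0 0 0 0 0 0.3; 0 0 0 0 0 0 0.3"

```text
time_s: 42.75
ee_pos: [0.4902, -0.0451, 0.155]
tcp_rot: [[-0.003, 1.0, 0.002], [0.703, 0.001, 0.712], [0.712, 0.004, -0.703]]
ft_force: [-2.9, -9.3, 18.6]
finger_gap: 0.451
gripper_force: 20.0
```

Request:
step_arm --plan "0 0 0 0.0008 0 -0.0008 0.3; 0 0 0 0 0 0 0.7; 0 0 0 0 0 0 0.7; 0 0 0 0 0 0 0.7; 0 0 0 0 0 0 0.7; 0 0 0 0 0 -0.02 0.7; 0 0 0 0 0 -0.03 0.7; 0 0 0 0 0 -0.04 0.7"

```text
time_s: 43.55
ee_pos: [0.4898, -0.1083, 0.2174]
tcp_rot: [[-0.002, 1.0, -0.002], [0.704, 0.003, 0.71], [0.71, 0.0, -0.704]]
ft_force: [-0.1, 0.1, 0.4]
finger_gap: 0.7
gripper_force: 0.0
```

Request:
step_arm --plan "0 0 0 0 0 -0.03 0.7; 0 0 0 0.025 0 -0.025 0.7; 0 0 0 0.025 0 -0.025 0.7; 0 0 0 0.025 0 -0.025 0.7; 0 0 0 0.025 0 -0.025 0.7; 0 0 0 0 0 0 0.7"

```text
time_s: 44.15
ee_pos: [0.4907, -0.1299, 0.3838]
tcp_rot: [[-0.008, 1.0, 0.005], [0.707, 0.002, 0.708], [0.707, 0.009, -0.707]]
ft_force: [-1.0, 0.3, -0.3]
finger_gap: 0.7
gripper_force: 0.0
```

```bash
python3 - <<'E'
from h import *
s=read_state();print(s["joints"],s["time_s"],s["ee_pos"])
f=grab_frame("top")
for k in("black","amber"):
    for c,S,_ in blobs(f["frame"],k,(125,235,322,340),15): print(k,c,S[4],cast(f,c,.025)[0,:2],cast(f,c,.1)[0,:2])
g=grab_frame("scene")
e=[cv2.resize(np.clip(h[v:v+120,u:u+220]*1.4,0,255).astype(np.uint8),(740,298*1),interpolation=3) for h,u,v in((f["frame"],120,235),(g["frame"],245,125))]
cv2.imwrite("pics/m.png",np.vstack(e))
E
```

```text
[ 0.56999618  0.69460419 -0.32140677  1.86490519 -0.67064484  0.98131725
  0.78717395] 44.15 [ 0.49072873 -0.12989057  0.38383911]
black [236.01515152 267.1969697 ] 66 [0.54942386 0.22646833] [0.54026103 0.21600001]
black [299.16101695 288.28813559] 118 [0.49718599 0.07163516] [0.49071495 0.06914531]
black [177.6124031  299.28682171] 129 [0.47149594 0.3662769 ] [0.4663487 0.3486043]
black [256.04958678 305.76033058] 121 [0.45514327 0.17601843] [0.45083867 0.16814976]
amber [232.21226415 277.19811321] 212 [0.52485568 0.23523651] [0.51695884 0.22431636]
amber [299.96946565 290.59541985] 131 [0.49155162 0.06964751] [0.48537092 0.06726008]
amber [183.11805556 300.94444444] 144 [0.46743751 0.35281747] [0.4624994  0.33583843]
amber [224.75  297.325] 160 [0.47583554 0.25226794] [0.47046468 0.24047017]
amber [260.28461538 308.        ] 130 [0.44969862 0.16568425] [0.44567458 0.1583481 ]
```

View pics/m.png

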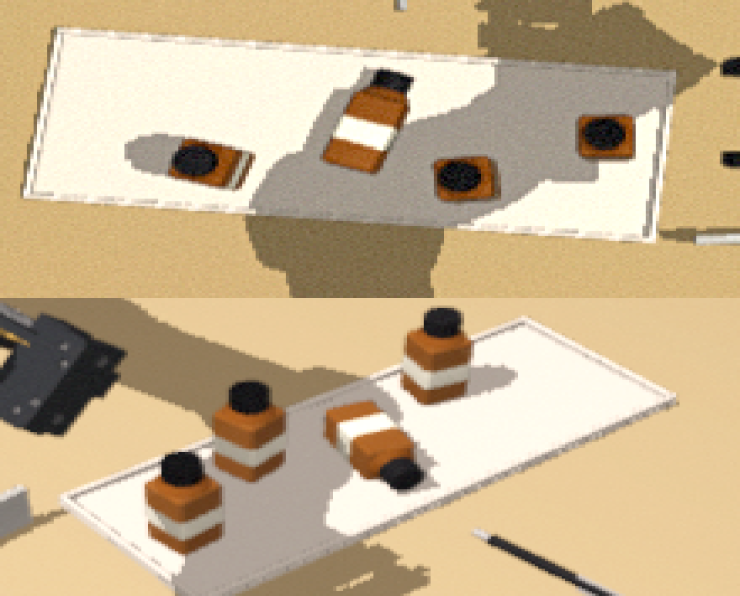

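The first bottle stands at (0.490, 0.069). The other still lies with its base at (0.463, 0.252) and its cap at (0.549, 0.226). Go for it the same way.

Request:
step_arm --plan "0 -0.131 0 0 0 0 0.7; 0 -0.131 0 0 0 0 0.7; 0 -0.131 0 0 0 0 0.7; 0 -0.131 0 0 0 0 0.7; 0 -0.131 0 0 0 0 0.7; 0 -0.131 0 0 0 0 0.7; 0 0 0.133 0 0 0 0.7; 0 0 0.133 0 0 0 0.7"

```text
time_s: 45.05
ee_pos: [0.4895, -0.1292, 0.3784]
tcp_rot: [[0.265, 0.964, -0.001], [0.964, -0.265, 0.002], [0.001, -0.002, -1.0]]
ft_force: [-0.3, 0.5, -0.4]
finger_gap: 0.703
gripper_force: 0.0
```

Request:
step_arm --plan "0 0 0.133 0 0 0 0.7; 0 0 0.133 0 0 0 0.7; 0 0 0.133 0 0 0 0.7; 0 0 0.133 0 0 0 0.7; 0 0 0.133 0 0 0 0.7; 0 0 0.133 0 0 0 0.7; 0 0 0.133 0 0 0 0.7; 0 0 0.133 0 0 0 0.7"

```text
time_s: 45.85
ee_pos: [0.4893, -0.1301, 0.3783]
tcp_rot: [[0.972, 0.234, -0.001], [0.234, -0.972, 0.002], [-0.001, -0.002, -1.0]]
ft_force: [0.9, -0.2, -0.1]
finger_gap: 0.7
gripper_force: 0.0
```

Request:
step_arm --plan "0 0 0.133 0 0 0 0.7; 0 0 0.133 0 0 0 0.7; 0 0 0.133 0 0 0 0.7; 0 0 0.133 0 0 0 0.7; 0 0 0 0 0 0 0.7; 0 0 0 0 0 0 0.7"

```text
time_s: 46.45
ee_pos: [0.4896, -0.1301, 0.3789]
tcp_rot: [[0.959, -0.283, -0.0], [-0.283, -0.959, 0.001], [-0.001, -0.001, -1.0]]
ft_force: [-0.4, -0.0, -0.0]
finger_gap: 0.7
gripper_force: 0.0
```

```bash
cat >> h.py <<'E'
bA=np.array([.959,-.285,0]);baseA=np.array([.4627,.2515,.025]);gA=baseA+.045*bA+.012*up
RA=[r for r in lean(-bA-up,np.cross(up,bA)) if r[:,0]@bA>0][0]
E
python3 - <<'E'
from h import *
s=read_state();print(s["joints"],s["time_s"])
k=go(RA,gA-.12*RA[:,2]);go(RA,gA,k)
E
```

```text
[-0.25542284  0.68711324  0.72678212  1.97353271 -0.67719147  0.74026239
 -0.97501257] 46.45
turn [-5.000e-04 -7.851e-01  2.300e-03] rows 6 [-1.000e-04 -1.308e-01  4.000e-04] | shift [ 0.1786 -0.3582  0.038 ] rows 9 [ 0.0198 -0.0398  0.0042]
turn [0. 0. 0.] rows 0 [0. 0. 0.] | shift [0.   0.   0.12] rows 3 [0.   0.   0.04]
```

Request:
step_arm --plan "0 -0.131 0 0 0 0 0.7; 0 -0.131 0 0 0 0 0.7; 0 -0.131 0 0 0 0 0.7; 0 -0.131 0 0 0 0 0.7; 0 -0.131 0 0 0 0 0.7; 0 -0.13 0 0 0 0 0.7; 0 0 0 0.0198 -0.0398 0.0042 0.7; 0 0 0 0.0198 -0.0398 0.0042 0.7"

```text
time_s: 47.25
ee_pos: [0.5343, -0.0608, 0.3454]
tcp_rot: [[0.679, -0.288, -0.675], [-0.201, -0.958, 0.205], [-0.706, -0.004, -0.709]]
ft_force: [1.0, 0.6, 0.7]
finger_gap: 0.696
gripper_force: 0.0
```

Request:
step_arm --plan "0 0 0 0.0198 -0.0398 0.0042 0.7; 0 0 0 0.0198 -0.0398 0.0042 0.7; 0 0 0 0.0198 -0.0398 0.0042 0.7; 0 0 0 0.0198 -0.0398 0.0042 0.7; 0 0 0 0.0198 -0.0398 0.0042 0.7; 0 0 0 0.0198 -0.0398 0.0042 0.7; 0 0 0 0.0198 -0.0398 0.0042 0.7; 0 0 0 0 0 0 0.7"

```text
time_s: 48.05
ee_pos: [0.6879, 0.1902, 0.2241]
tcp_rot: [[0.68, -0.278, -0.678], [-0.19, -0.961, 0.203], [-0.708, -0.009, -0.706]]
ft_force: [0.3, 0.4, 0.3]
finger_gap: 0.703
gripper_force: 0.0
```

Request:
step_arm --plan "0 0 0 0 0 0 0.7; 0 0 0 0 0 0 0.7"

```text
time_s: 48.25
ee_pos: [0.6878, 0.1829, 0.2286]
tcp_rot: [[0.679, -0.288, -0.675], [-0.203, -0.958, 0.204], [-0.705, -0.001, -0.709]]
ft_force: [-0.3, -0.4, -0.3]
finger_gap: 0.699
gripper_force: 0.0
```

```bash
python3 - <<'E'
from h import *
s=read_state();print(s["joints"],s["time_s"])
go(RA,gA)
for n,roi in(("top",(125,235,322,340)),("scene",(265,125,420,245))):
    f=grab_frame(n)
    for k in("black","amber"):
        for c,S,_ in blobs(f["frame"],k,roi,15): print(n,k,c,S[4],cast(f,c,.025)[0,:2])
E
```

```text
[-0.4438027   1.28967915  0.60728347  0.99395543 -0.79793239  1.81192315
 -1.69934985] 48.25
turn [-0.003  -0.0025 -0.0012] rows 1 [-0.003  -0.0025 -0.0012] | shift [ 0.001  -0.0017  0.1231] rows 3 [ 0.0003 -0.0006  0.041 ]
top black [191.33160622 244.16580311] 193 [0.60686733 0.33755716]
top black [254.97109827 244.04624277] 173 [0.60677729 0.18096514]
top black [272.92982456 239.        ] 57 [0.61930309 0.13682904]
top black [223.36614646 255.39255702] 833 [0.5787184  0.25810741]
top black [167.43396226 261.64150943] 53 [0.56362547 0.39453566]
top black [200.43333333 289.31111111] 90 [0.49551375 0.31179265]
top black [213.73913043 289.08695652] 23 [0.49594881 0.27949667]
top black [299.1440678  288.30508475] 118 [0.49714476 0.07167636]
top black [174.7962963 300.7037037] 54 [0.46809341 0.37295901]
top black [257.46236559 305.34408602] 93 [0.45613576 0.17261111]
top black [199.11111111 319.22222222] 99 [0.4233078  0.31277409]
top amber [299.8968254 290.9047619] 126 [0.49079827 0.0698223 ]
top amber [262.02061856 306.34020619] 97 [0.45368839 0.1615349 ]
top amber [175.2962963  305.59
[... 261 characters left out ...]
81.7 ] 20 [0.60405647 0.35554986]
scene black [298.45864662 193.55639098] 133 [0.43559476 0.11671119]
scene black [403.2970297  230.12871287] 101 [0.68728746 0.20976894]
scene amber [374.65236052 145.30901288] 233 [0.43821471 0.38591333]
scene amber [371.32432432 160.48648649] 37 [0.4738624  0.33439383]
scene amber [318.53413655 175.85542169] 249 [0.42294425 0.19563903]
scene amber [343.41025641 174.53846154] 39 [0.46229041 0.24422492]
scene amber [350.6875 191.25  ] 16 [0.51690348 0.21422941]
scene amber [318.32258065 192.88172043] 93 [0.46697559 0.15324984]
scene amber [299.0490566  205.26037736] 265 [0.466146   0.09111451]
scene amber [299.91208791 221.98901099] 91 [0.50769368 0.05636218]
```

Request:
step_arm --plan "-0.003 -0.0025 -0.001 0.001 -0.0017 0.035 0.7; 0 0 0 0 0 0.035 0.7; 0 0 0 0 0 0.03 0.7; 0 0 0 0 0 0.015 0.7; 0 0 0 0 0 0.007 0.7; 0 0 0 0 0 0 0.7; 0 0 0 0 0 0 0.7"

```text
time_s: 49.05
ee_pos: [0.6074, 0.21, 0.1425]
tcp_rot: [[0.68, -0.284, -0.676], [-0.2, -0.959, 0.202], [-0.706, -0.002, -0.708]]
ft_force: [-0.2, 0.4, 0.3]
finger_gap: 0.699
gripper_force: 0.0
```

```bash
python3 - <<'E'
from h import *
s=read_state();print(s["ft_force"]);go(RA,gA)
E
```

```text
[-0.17644016  0.44734465  0.26863939]
turn [-0.0006 -0.0021  0.0016] rows 1 [-0.0006 -0.0021  0.0016] | shift [0.     0.0015 0.0022] rows 1 [0.     0.0015 0.0022]
```

Request:
step_arm --plan "0 0 0 0 0.0015 0.001 0.7; 0 0 0 0 0 0 0.3; 0 0 0 0 0 0 0.3; 0 0 0 0 0 0 0.3; 0 0 0 0 0 0 0.3; 0 0 0 0 0 0 0.3; 0 0 0 0 0 0 0.3"

```text
time_s: 49.75
ee_pos: [0.6056, 0.2097, 0.1409]
tcp_rot: [[0.679, -0.284, -0.678], [-0.199, -0.959, 0.202], [-0.707, -0.002, -0.707]]
ft_force: [1.4, 1.1, 3.4]
finger_gap: 0.452
gripper_force: 19.9
```

```bash
python3 - <<'E'
from h import *
s=read_state();R=s["tcp_rot"]
print(s["time_s"],s["finger_gap"]*88,s["ft_force"],"base in tool",R.T@(baseA-s["ee_pos"]),"axis",R.T@bA)
E
```

```text
49.75 39.76669930895715 [1.39602064 1.05347584 3.40603905] base in tool [-0.02329927  0.00067242  0.18724064] axis [ 0.70751255  0.00137361 -0.70734016]
```

Request:
step_arm --plan "0 0 0 -0.01 0 -0.01 0.3; 0 0 0 -0.02 0 -0.02 0.3; 0 0 0 -0.028 0 -0.028 0.3; 0 0 0 -0.028 0 -0.028 0.3; 0 0 0 -0.028 0 -0.028 0.3; 0 0 0 -0.028 0 -0.028 0.3; 0 0.131 0 0 0 0 0.3; 0 0.131 0 0 0 0 0.3"

```text
time_s: 50.55
ee_pos: [0.6058, 0.2082, 0.3435]
tcp_rot: [[0.834, -0.284, -0.473], [-0.246, -0.959, 0.142], [-0.493, -0.002, -0.87]]
ft_force: [-1.1, 0.3, -2.2]
finger_gap: 0.456
gripper_force: 19.9
```

Request:
step_arm --plan "0 0.131 0 0 0 0 0.3; 0 0.131 0 0 0 0 0.3; 0 0.131 0 0 0 0 0.3; 0 0.13 0 0 0 0 0.3; 0 0 -0.133 0 0 0 0.3; 0 0 -0.133 0 0 0 0.3; 0 0 -0.133 0 0 0 0.3; 0 0 -0.133 0 0 0 0.3"

```text
time_s: 51.35
ee_pos: [0.6048, 0.2089, 0.342]
tcp_rot: [[0.969, 0.247, -0.001], [0.247, -0.969, 0.001], [-0.001, -0.001, -1.0]]
ft_force: [0.4, -0.4, -1.6]
finger_gap: 0.453
gripper_force: 19.9
```

Request:
step_arm --plan "0 0 -0.133 0 0 0 0.3; 0 0 -0.133 0 0 0 0.3; 0 0 -0.133 0 0 0 0.3; 0 0 -0.133 0 0 0 0.3; 0 0 -0.133 0 0 0 0.3; 0 0 -0.133 0 0 0 0.3; 0 0 -0.133 0 0 0 0.3; 0 0 -0.133 0 0 0 0.3"

```text
time_s: 52.15
ee_pos: [0.6048, 0.2086, 0.342]
tcp_rot: [[0.254, 0.967, -0.001], [0.967, -0.254, 0.0], [-0.0, -0.001, -1.0]]
ft_force: [-0.3, -0.3, -0.8]
finger_gap: 0.455
gripper_force: 19.9
```

Request:
step_arm --plan "0 0 -0.133 0 0 0 0.3; 0 0 -0.133 0 0 0 0.3; 0 0 0 0 0 0 0.3; 0 0 0 0 0 0 0.3"

```text
time_s: 52.55
ee_pos: [0.6051, 0.2088, 0.3418]
tcp_rot: [[-0.0, 1.0, -0.001], [1.0, 0.0, 0.001], [0.001, -0.001, -1.0]]
ft_force: [0.4, 0.6, -0.7]
finger_gap: 0.456
gripper_force: 19.9
```

```bash
python3 - <<'E'
from h import *
s=read_state();print(s["joints"],s["time_s"],s["finger_gap"])
q=np.array([-.0233,0,.1872]);B=np.array([.54,.30,.005])
R=stand((0,-1));k=goc(R,B+[0,0,.12],q);goc(R,B+[0,0,.02],q,k)
E
```

```text
[-0.5806519   0.80793538  0.33415679  1.59301724 -0.33877705  0.79865169
 -0.10399008] 52.55 0.45645798573506235
turn [-6.000e-04  7.845e-01 -2.000e-04] rows 6 [-1.000e-04  1.308e-01 -0.000e+00] | shift [-0.0655 -0.0651  0.0306] rows 3 [-0.0218 -0.0217  0.0102]
turn [0. 0. 0.] rows 0 [0. 0. 0.] | shift [-0.0707  0.      0.0707] rows 3 [-0.0236  0.      0.0236]
```

Request:
step_arm --plan "0 0.131 0 0 0 0 0.3; 0 0.131 0 0 0 0 0.3; 0 0.131 0 0 0 0 0.3; 0 0.131 0 0 0 0 0.3; 0 0.131 0 0 0 0 0.3; 0 0.13 0 0 0 0 0.3; 0 0 0 0 0 0 0.3; 0 0 0 0 0 0 0.3"

```text
time_s: 53.35
ee_pos: [0.6056, 0.2082, 0.3408]
tcp_rot: [[0.001, 1.0, -0.002], [0.709, 0.001, 0.705], [0.705, -0.002, -0.709]]
ft_force: [0.8, 0.3, -0.5]
finger_gap: 0.453
gripper_force: 19.9
```

Request:
step_arm --plan "0 0 0 -0.0218 -0.0217 0.01 0.3; 0 0 0 -0.0218 -0.0217 0.01 0.3; 0 0 0 -0.0218 -0.0217 0.01 0.3; 0 0 0 0 0 0 0.3; 0 0 0 0 0 0 0.3"

```text
time_s: 53.85
ee_pos: [0.5406, 0.1849, 0.274]
tcp_rot: [[-0.002, 1.0, -0.003], [0.708, 0.004, 0.707], [0.707, -0.001, -0.708]]
ft_force: [-0.0, 1.1, -0.7]
finger_gap: 0.454
gripper_force: 19.9
```

```bash
python3 - <<'E'
from h import *
s=read_state();print(s["joints"],s["time_s"],s["finger_gap"])
q=np.array([-.0233,0,.1872]);B=np.array([.54,.30,.005])
R=stand((0,-1));k=goc(R,B+[0,0,.02],q)
E
```

```text
[ 0.13781717  0.93252761 -0.61208845  1.91538421 -0.95924018  0.34932687
  0.69472478] 53.85 0.45384407269159627
turn [-0.0035  0.0008  0.0024] rows 1 [-0.0035  0.0008  0.0024] | shift [-0.0713 -0.0006  0.0703] rows 3 [-0.0238 -0.0002  0.0234]
```

Request:
step_arm --plan "-0.003 0.001 0.002 -0.024 -0.0006 0.0234 0.3; 0 0 0 -0.0237 0 0.0234 0.3; 0 0 0 -0.014 0 0.014 0.3; 0 0 0 0 0 0 0.3; 0 0 0 0 0 0 0.3"

```text
time_s: 54.35
ee_pos: [0.5408, 0.1848, 0.1885]
tcp_rot: [[-0.002, 1.0, 0.001], [0.706, 0.001, 0.709], [0.709, 0.002, -0.706]]
ft_force: [0.2, 0.1, -1.8]
finger_gap: 0.457
gripper_force: 19.9
```

```bash
python3 - <<'E'
from h import *
s=read_state();print(s["joints"],s["time_s"],s["ft_force"])
q=np.array([-.0233,0,.1872]);B=np.array([.54,.30,.005])
print(s["ee_pos"]+s["tcp_rot"]@q,s["tcp_rot"]@[.7071,0,-.7071])
R=stand((0,-1));k=goc(R,B+[0,0,.005],q)
E
```

```text
[ 0.19460138  1.12834483 -0.71849872  1.9130729  -0.95681181  0.17464212
  0.81889294] 54.35 [ 0.17736933  0.14216266 -1.77225758]
[0.54111385 0.30095621 0.03988928] [-0.00243537 -0.00206415  0.99998531]
turn [ 0.0013 -0.0021  0.0022] rows 1 [ 0.0013 -0.0021  0.0022] | shift [-0.0214 -0.0008  0.0205] rows 1 [-0.0214 -0.0008  0.0205]
```

Request:
step_arm --plan "0 -0.002 0 -0.012 0 0.012 0.3; 0 0 0 -0.009 0 0.0085 0.3; 0 0 0 0 0 0 0.3; 0 0 0 0 0 0 0.3"

```text
time_s: 54.75
ee_pos: [0.5401, 0.1836, 0.1588]
tcp_rot: [[-0.001, 1.0, 0.001], [0.707, 0.0, 0.707], [0.707, 0.001, -0.707]]
ft_force: [0.3, 0.2, -0.7]
finger_gap: 0.452
gripper_force: 19.9
```

```bash
python3 - <<'E'
from h import *
s=read_state();print(s["joints"],s["time_s"],s["ft_force"])
q=np.array([-.0233,0,.1872]);print(s["ee_pos"]+s["tcp_rot"]@q,s["tcp_rot"]@[.7071,0,-.7071])
E
```

```text
[ 0.20874062  1.19381525 -0.73982808  1.90507003 -0.94900756  0.12876394
  0.85568488] 54.75 [ 0.27001245  0.20247981 -0.7380645 ]
[0.54017296 0.29950617 0.01001372] [-1.08325580e-03 -3.68729611e-04  9.99989755e-01]
```

Request:
step_arm --plan "0 0 0 -0.0018 0 0.0018 0.3; 0 0 0 -0.0012 0 0.0012 0.3; 0 0 0 0 0 0 0.3"

```text
time_s: 55.05
ee_pos: [0.5398, 0.1834, 0.155]
tcp_rot: [[-0.001, 1.0, 0.0], [0.706, 0.001, 0.708], [0.708, 0.001, -0.706]]
ft_force: [-1.3, -3.1, 4.1]
finger_gap: 0.453
gripper_force: 19.9
```

Request:
step_arm --plan "0 0 0 -0.0007 0 0.0007 0.3; 0 0 0 0 0 0 0.3; 0 0 0 0 0 0 0.3"

```text
time_s: 55.35
ee_pos: [0.5397, 0.1834, 0.1547]
tcp_rot: [[-0.002, 1.0, 0.0], [0.705, 0.001, 0.709], [0.709, 0.001, -0.705]]
ft_force: [-2.2, -6.5, 9.7]
finger_gap: 0.454
gripper_force: 20.0
```

Contact. Release and retreat.

Request:
step_arm --plan "0 0 0 0.0004 0 -0.0004 0.3; 0 0 0 0 0 0 0.7; 0 0 0 0 0 0 0.7; 0 0 0 0 0 0 0.7; 0 0 0 0 0 0 0.7; 0 0 0 0 0 -0.02 0.7; 0 0 0 0 0 -0.03 0.7; 0 0 0 0 0 -0.04 0.7"

```text
time_s: 56.15
ee_pos: [0.5391, 0.1199, 0.217]
tcp_rot: [[0.0, 1.0, -0.003], [0.706, 0.002, 0.708], [0.708, -0.002, -0.706]]
ft_force: [1.0, -0.5, 0.1]
finger_gap: 0.699
gripper_force: 0.0
```

Request:
step_arm --plan "0 0 0 0.02 0 -0.03 0.7; 0 0 0 0.028 0 -0.028 0.7; 0 0 0 0.028 0 -0.028 0.7; 0 0 0 0.028 0 -0.028 0.7; 0 0 0 0 -0.045 0 0.7; 0 0 0 0 -0.045 0 0.7; 0 0 0 0 0 0 0.7; 0 0 0 0 0 0 0.7"

```text
time_s: 56.95
ee_pos: [0.4489, 0.1124, 0.3712]
tcp_rot: [[-0.0, 1.0, -0.001], [0.707, 0.001, 0.707], [0.707, -0.001, -0.707]]
ft_force: [0.6, -0.4, -0.5]
finger_gap: 0.698
gripper_force: 0.0
```

```bash
python3 - <<'E'
from h import *
s=read_state();print(s["time_s"],s["ee_pos"])
f=grab_frame("top");g=grab_frame("scene")
cv2.imwrite("pics/z.png",g["frame"])
for k in("black","amber"):
    for c,S,_ in blobs(f["frame"],k,(125,235,322,340),15): print(k,c,S[4],cast(f,c,.1)[0,:2])
E
```

```text
56.95 [0.44889361 0.11239836 0.3712475 ]
black [266.87287147 295.14905528] 4287 [0.47512769 0.14357411]
black [201.05645161 267.55645161] 124 [0.53966143 0.29702505]
black [177.664 299.36 ] 125 [0.46618031 0.34847976]
amber [206.09210526 271.02631579] 152 [0.5315241  0.28512411]
amber [183.175   300.99375] 160 [0.46238584 0.33570384]
amber [192.26315789 304.15789474] 19 [0.45505783 0.31461875]
```

View pics/z.png

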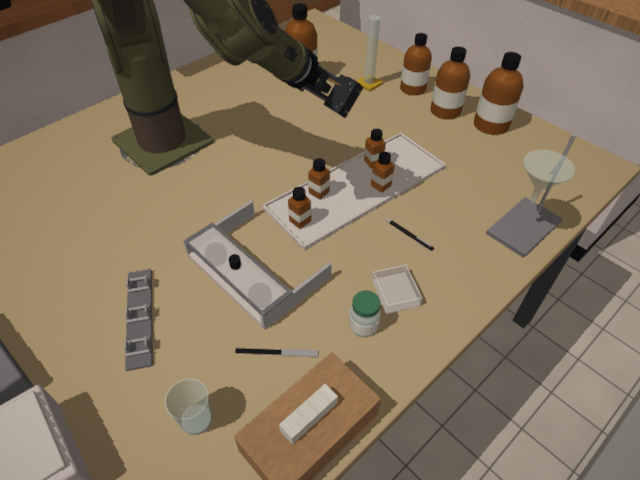

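All four bottles stand, at (375,148), (383,172), (319,179) and (299,208). The cover is shut with the knob at (235,262), and the caps show through it at (215,254) and (260,293). Nothing else has moved.

```bash
python3 -c "
from rig import *
print(hand_in())"
```

```text
the job is handed in; nothing more can be done
None
```

The job is handed in: both caps lie open side down in the tray under the shut cover, both fallen bottles stand again in the spill tray with the two already standing, and nothing else on the bench looked moved in the last picture.

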